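# Lock the vial carousel on its spindle with the R-clip

## Robot

A 6-joint arm with a two-finger parallel gripper is mounted at the origin on the work surface. World frame = base frame: x ahead of the robot, y to its left, z up, the work surface at z = 0. Lengths are in m, angles in degrees, forces in N, time in s.
With the tool pointing down it reaches from about 0.3 to 0.75 m from the base axis. Payload 8.5 kg.
Tool frame: the origin (TCP) lies at the very end of the fingers, on their centre line; the grasp point (between the pads) lies 19 mm behind it; z points along the fingers, y is the direction in which the jaws open and shut (so a half turn about z gives the same grasp; the last joint's range is limited). The gripper opens to 85 mm and grips with 20 to 120 N. Pads are 22 mm wide; open, the fingers measure 114 mm over their backs; the gripper's body (76 mm by 85 mm) begins 54 mm behind the grasp point. The pads swing forward as they close: fully open they stand 13 mm farther back than shut.
Start: joints at [-84.93, 21.807, 74.336, -0, 83.858, -12.336], TCP at [0.165, -0.525, 0.231] pointing down, gripper open.
Joint ranges: [-178.18, 178.18], [-50.72, 133.34], [12.68, 142.11], [-81.47, 261.47], [9.98, 163.14], [-165.26, 165.26]. Speed limits (degrees/s): [136.94, 136.94, 180, 180, 180, 180].

## Interface

Orientations are given as a 3x3 rotation matrix whose columns are the frame's x, y, z axes.
In Python, from rig import env, vision, close_job, spotter gives the robot as it stands. The module is installed in compiled form; this text tells all that it offers.
- The arm moves only by the tool jog_arm, never from a script. Its argument "plan" is a list that holds one entry, the list of rows, each a list of 6 numbers: the shift along the tool's x, y, z in units of 40 mm (1.0 is 40 mm), then the turn, a rotation vector about the tool's x, y, z in units of 0.15 rad (1.0 is 0.15 rad). A call has 1 to 10 rows; each row shifts and turns the commanded pose from where the row before left it, along the tool's axes as they then stand; what a row does not reach is not made up. A row lasts 1/10 s, in which the tool goes at most 50 mm and 8.59 degrees, less where a joint would pass 70% of its speed; a pose out of reach is approached as far as the arm can. A call with a number of a shift or a turn outside -1 to 1 is refused whole. A call with a gripper value outside its range is refused whole. "grip" is the opening, from -1 (shut) to 1 (fully open), set as the call begins (left out, the last holds). The fingers move at their own pace and stop on an object; "squeeze" is the grip in N (left out, the last holds). Time passes only in rows, so rows that do not move let the fingers close. It gives the time, the measured TCP pose, the force and the opening at its end, in the units of the state.
- env.observe(): the state, without advancing time (a new reading comes with each control period).
- vision.get_image(name): name is "side" or "top"; returns (picture, depth): 400x640x3 uint8, red, green, blue; 400x640 float32, m along the optical axis (not along the pixel's ray), 0 where there is no reading.
- vision.camera_info(name): a dict with "fx", "fy", "cx", "cy" (pixels), "rvec" (rotation vector, rad) and "tvec" (3), from world to camera coordinates, as OpenCV has them. Camera axes: x right, y down, z forward; pixel columns grow to the right and rows downward; lengths in m; the calibration is good to about 2 mm. A picture is of the moment at which its call begins. camera_info takes no time and is no camera call.
- close_job(): hands the job in, once; it reports no verdict.
Trained networks look in the newest picture that a camera, given by its name, has taken for a name from the list of things; names that differ only in an ending like _2 or _b are one class to them, and where a whole thing is asked for, a point or a joint stands for the part that bears it (a point fixed in the world has none). Each returns a list of dicts, best first, with "score" (0 to 1); they miss things now and then, are a little off and sometimes report something else, mostly with a low value. They report only what shows in the picture. A call takes as long as a camera call. They do not tell look-alikes from the thing itself.
- spotter.trace(camera, query): "pixels" (400x640 bool, what is visible of it) and "rect" ([left, top, right, bottom] in pixels, round what is visible of it).
The state is a dict: "time_s": time; "q": joint angles; "qvel": joint speeds; "joint_efforts": joint torques, N m; "position": TCP position; "tool_rot": TCP orientation; "ft_force": force on the tool from outside, world axes, zero at the start; "wrist_torque": the same for the moment, N m; "grip_width": finger opening in m.
Only numpy, scipy, OpenCV 4.12 (cv2) and the standard library are available. Lean on these libraries where they do the work, as an engineer would, in place of code of your own. Each camera call takes 0.05 s, during which the arm holds its last target.

## Task

Take the R-clip with the red tab out of the rack and lock the vial carousel with it: push its straight leg through the cross-hole in the sampler's spindle, with the clip lying roughly level, until it is fully home and its bent leg has snapped round the spindle, then let go. It will have to be laid down flat and taken again on the way, because it stands on edge in the rack. Leave the other two pins in the rack and everything else on the bench where it stands.

Things in the scene. Friction and masses are not known exactly. Their poses are not given: they have to be found in the camera images.
- clip_tab (a point): Centre of the R-clip's red pull tab: block 36 mm long (x), 10 mm thick (y), 32 mm wide (z); clip about 35 g. x points along the straight leg to its tip, y through the thickness (square to the plane of the two legs), z from straight leg to bent leg. At the start it stands on edge in a rack slot, z up, legs level, x out of the rack's open side. Lying flat, the centre is 5 mm above the surface.
- clip_seat (a point): Point on the straight leg's axis, 36 mm ahead (x) of the tab's centre and at z = -8 mm from it, that lies on the spindle's axis when fully home; axes as clip_tab. The leg is 5 mm steel wire, parallel to x, half-way through the thickness, with a stop collar (11 mm diameter) up to 10 mm before this point: the collar meets the spindle when home.
- clip_tip (a point): Tapered tip of the R-clip's straight leg, 69 mm ahead (x) of the tab's centre, z = -8 mm from it; axes as clip_tab
- clip_leg (a joint): Spread (rad) of the bent leg, 5 mm wire hinged 20 mm ahead of the tab's centre at z = +4.5 mm: 0 at rest, about 0.15 to 0.2 riding over the spindle, about 0.05 once snapped round it (it grips lightly). From the tab's centre it runs at z = +3 mm at x = 37, in to z = -1 at x = 48, out to z = +5 at x = 62 mm. Spring 0.9 N m/rad; riding over takes roughly 5 to 12 N of push.
- spindle_hole (a point): Centre of the cross-hole in the sampler's upright steel spindle (20 mm diameter, top 20 mm above this point). The hole is 7 mm high and 7.5 mm wide (9.6 mm wide at its mouths), 108 mm above the bench, runs level right through along this point's x, open at both ends; x points broadly away from the robot, z up. A red line on the spindle's top runs along x; the band round the hole is dark.
- sampler: Fixed white sampler, origin on the bench under the spindle's axis, axes as spindle_hole. Base box to x = -93, y = +-85 mm; carousel of 78 mm radius with blue vial caps up to 72 mm above the bench; box at the +x side (to x = 125 mm) 75 mm high.
- rack: Small fixed aluminium rack, three slots at its y = -55, 0, +55 mm; origin on the bench under the middle slot's tab, x is the open side where legs point out. Slot floor 6 mm, slot walls (4 mm thick, 13 mm apart) to 22 mm, tab tops 38 mm above the bench. Back plate 38 mm high, 20 mm behind the tabs' centres. Base reaches x = 44 mm.
- pin_blue: Blue-tabbed pin standing in another slot of the rack, tab the same size as the clip's; origin under its tab; stays there
- pin_yellow: Yellow-tabbed hooked pin standing in another slot of the rack, tab the same size as the clip's; origin under its tab; stays there
- mat: Thin grey mat fixed on the bench, 130 mm (x) by 150 mm (y), 2 mm high, origin under its centre: clear bench space
- solvent: Amber solvent bottle, 60 mm diameter, 150 mm tall, origin under its centre; bystander
- beaker: Clear beaker, 60 mm diameter, 75 mm tall, origin under its centre; bystander
- wrench: Steel wrench, 150 mm long, lying along its x; bystander
- jar: Clear jar with white lid, 44 mm diameter, 50 mm tall, origin under its centre; bystander
- vial_box: Cardboard box with white lid, 92 x 62 mm, 42 mm high, origin under its centre; bystander
Things that resemble listed ones, but are neither listed nor needed, are in the scene too. Several things look just like the rack: the one meant starts farthest from the robot's base.

How it is judged:
By the outcome, as a careful person would: the job done as asked, in the order asked, and still so for the second after the job is handed in, with the robot touching nothing.
It also fails if it takes over 64 s, if anything falls off the work surface, if the arm or the gripper's body presses on something with over 40 N, if the wrist force passes 120 N, or if a joint passes its speed limit or range.

## Working session

There is one attempt and no reset: what is moved stays moved. The work goes in short steps, Python scripts to look and compute and a tool call to move; the robot and the scene stay as the last step left them, time stands still between calls to the robot, and variables do not carry over. Pictures are saved under pics/ and viewed, and the job is handed in when it is done.

Besides the shell and the picture viewer there is one more tool, called after "Emit:" as name(argument=value, ...) on one line, values as JSON. jog_arm: Moves the arm, as the interface text tells. Its arguments: {"type":"object","properties":{"plan":{"type":"array"},"grip":{"type":"number"},"squeeze":{"type":"number"}},"required":["plan"]}

```bash
ls; mkdir -p pics; python3 - <<'E'
from rig import env, vision
import cv2,numpy as np
s=env.observe()
print({k:np.round(v,4).tolist() for k,v in s.items()})
for n in('side','top'):
    im,d=vision.get_image(n); cv2.imwrite(f'pics/{n}0.png',im[:,:,::-1]); np.save(f'pics/{n}0.npy',d); np.save(f'pics/{n}0_im.npy',im)
    print(n,vision.camera_info(n))
E
```

```text
pics
{'time_s': 0.0, 'q': [-84.9302, 21.8426, 74.3839, 0.0016, 83.8582, -12.336], 'qvel': [0.0082, 0.0016, -0.0859, -0.0121, -0.0821, -0.0192], 'joint_efforts': [-0.0027, -44.8465, -23.1281, -0.0004, 0.0047, 0.0], 'position': [0.1645, -0.5245, 0.2307], 'tool_rot': [[0.9542, 0.2991, -0.0001], [0.2991, -0.9542, 0.0015], [0.0003, -0.0014, -1.0]], 'ft_force': [0.0742, -0.0091, 0.2675], 'wrist_torque': [0.0146, 0.042, -0.0076], 'grip_width': 0.0852}
side {'fx': 406.1874350741175, 'fy': 406.1874350741175, 'cx': 319.77489058467245, 'cy': 196.77065035537322, 'rvec': array([ 0.29542228, -2.75324521,  1.27222652]), 'tvec': array([0.51591737, 0.16225469, 1.28393165])}
top {'fx': 501.4571876713904, 'fy': 501.4571876713904, 'cx': 322.78811038408287, 'cy': 200.64534092047649, 'rvec': array([ 2.17349822, -2.14980751,  0.11880659]), 'tvec': array([-0.02488889,  0.52852857,  1.29024773])}
```

View pics/side0.png

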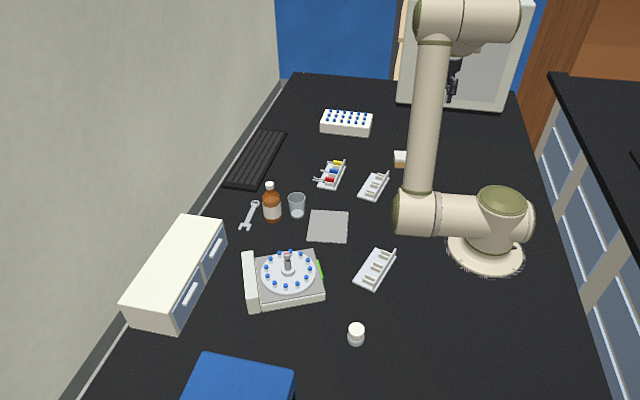

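View pics/top0.png

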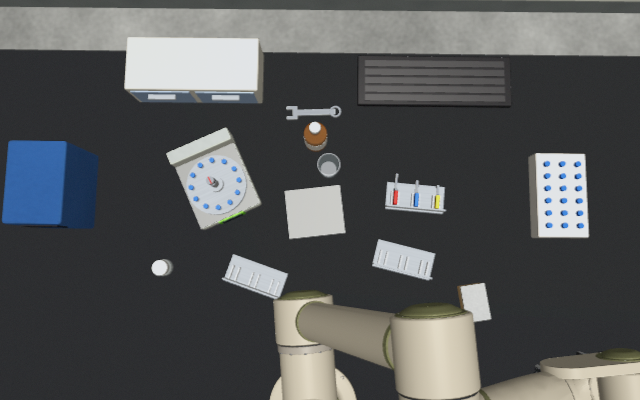

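```bash
cat > h.py <<'E'
import numpy as np,cv2
from rig import env,vision,spotter
INF={n:vision.camera_info(n) for n in('side','top')}
def cam(n):
    c=INF[n];K=np.array([[c['fx'],0,c['cx']],[0,c['fy'],c['cy']],[0,0,1.]]);R=cv2.Rodrigues(np.array(c['rvec']))[0];return K,R,np.array(c['tvec'])
def proj(n,P):
    K,R,t=cam(n);p=(np.atleast_2d(P)@R.T+t)@K.T;return p[:,:2]/p[:,2:]
def ray(n,uv):
    K,R,t=cam(n);d=R.T@np.linalg.solve(K,[uv[0],uv[1],1.]);return -R.T@t,d/np.linalg.norm(d)
def atz(n,uv,z):
    o,d=ray(n,uv);return o+d*(z-o[2])/d[2]
def tri(a,b):
    (o1,d1),(o2,d2)=ray('top',a),ray('side',b)
    A=np.c_[d1,-d2];s=np.linalg.lstsq(A,o2-o1,rcond=None)[0];p,q=o1+s[0]*d1,o2+s[1]*d2
    return (p+q)/2,np.linalg.norm(p-q)
def cloud(n,d):
    K,R,t=cam(n);v,u=np.indices(d.shape);P=np.stack([(u-K[0,2])/K[0,0]*d,(v-K[1,2])/K[1,1]*d,d],-1);return (P-t)@R
def crop(im,u,v,w,h,k,name):
    c=im[v:v+h,u:u+w];c=cv2.resize(c,None,fx=k,fy=k,interpolation=cv2.INTER_CUBIC);cv2.imwrite('pics/'+name,c[:,:,::-1])
def cen(m):
    v,u=np.nonzero(m);return np.array([u.mean(),v.mean()])
def grab(tag):
    o={}
    for n in('side','top'):
        im,d=vision.get_image(n);o[n]=(im,d);np.save(f'pics/{n}{tag}_im.npy',im);np.save(f'pics/{n}{tag}.npy',d)
    return o
E
python3 - <<'E'
from h import *
for n in('top','side'):
    im=np.load(f'pics/{n}0_im.npy');d=np.load(f'pics/{n}0.npy');P=cloud(n,d)
    for q in ('clip_tab','spindle_hole','sampler','mat','rack','pin_blue','pin_yellow'):
        r=spotter.trace(n,q)
        for x in r[:4]:
            m=x['pixels'];c=cen(m) if m.any() else None
            print(n,q,round(x['score'],2),np.round(x['rect']),m.sum(),np.round(c,1),np.round(np.median(P[m&(d>0)],axis=0),3))
    a=(365,160,90,70) if n=='top' else (300,140,100,70)
    crop(im,*a,8 if n=='top' else 8,n+'_rack.png')
    a=(160,120,110,110) if n=='top' else (235,235,100,80)
    crop(im,*a,5 if n=='top' else 7,n+'_samp.png')
print(env.observe()['time_s'])
E
```

```text
top clip_tab 0.72 [315. 152. 343. 179.] 486 [327.8 164.6] [ 0.627 -0.032  0.018]
top clip_tab 0.15 [153. 259. 174. 279.] 291 [161.9 266.9] [0.351 0.392 0.047]
top spindle_hole 0.9 [166. 127. 262. 232.] 5760 [214.2 178.4] [0.581 0.262 0.051]
top sampler 0.66 [460. 282. 492. 322.] 949 [474.3 300.4] [ 0.277 -0.41   0.041]
top sampler 0.63 [166. 132. 260. 231.] 5623 [214.2 178.2] [0.582 0.262 0.051]
top mat 0.64 [287. 186. 343. 235.] 2693 [313.9 211.3] [0.503 0.005 0.001]
top rack 0.95 [220. 257. 284. 300.] 1635 [255.  276.5] [0.328 0.157 0.006]
top rack 0.87 [386. 183. 445. 216.] 1282 [414.3 197.8] [ 0.541 -0.259  0.006]
top rack 0.59 [373. 239. 434. 280.] 1631 [402.9 259.3] [ 0.378 -0.233  0.006]
top pin_blue 0.48 [411. 184. 421. 210.] 110 [415.3 196.9] [ 0.54  -0.263  0.03 ]
top pin_yellow 0.5 [392. 172. 398. 204.] 112 [394.8 190.3] [ 0.553 -0.209  0.03 ]
side clip_tab 0.51 [242. 247. 323. 310.] 4311 [281.3 279.6] [0.571 0.292 0.05 ]
side clip_tab 0.5 [314. 177. 331. 180.] 85 [324.2 179. ] [ 0.555 -0.211  0.024]
side spindle_hole 0.66 [238. 248. 325. 312.] 4319 [281.2 279.6] [0.572 0.292 0.05 ]
side sampler 0.8 [241. 249. 323. 309.] 4223 [280.9 279.5] [0.572 0.292 0.05 ]
side sampler 0.25 [318. 179. 332. 182.] 58 [326.5 179. ] [ 0.546 -0.208  0.027]
side mat 0.9 [303. 211. 348. 242.] 1215 [327.1 225.9] [0.502 0.007 0.001]
side rack 0.8 [316. 163. 345. 192.] 377 [332.1 176.1] [ 0.531 -0.254  0.009]
side rack 0.74 [356. 171. 387. 201.] 546 [372.7 186.6] [ 0.375 -0.221  0.008]
side rack 0.62 [354. 250. 398. 292.] 1039 [374.4 268.4] [0.326 0.165 0.007]
side rack 0.56 [317. 179. 335. 180.] 35 [325.  179.2] [ 0.553 -0.209  0.026]
side pin_blue 0.58 [323. 168. 340. 174.] 60 [331.  170.6] [ 0.542 -0.264  0.028]
side pin_yellow 0.4 [331. 161. 344. 164.] 37 [336.1 162.4] [ 0.533 -0.317  0.031]
0.8
```

```bash
cd pics; python3 -c "
import cv2,numpy as np
for n in ('top','side'):
    a=cv2.imread(n+'_rack.png');b=cv2.imread(n+'_samp.png');print(a.shape,b.shape)"
```

```text
(560, 720, 3) (550, 550, 3)
(560, 800, 3) (560, 700, 3)
```

View pics/top_rack.png

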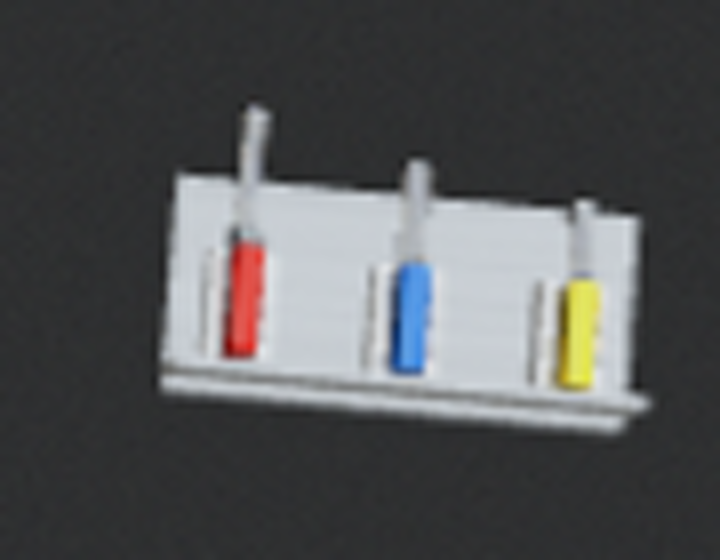

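View pics/side_rack.png

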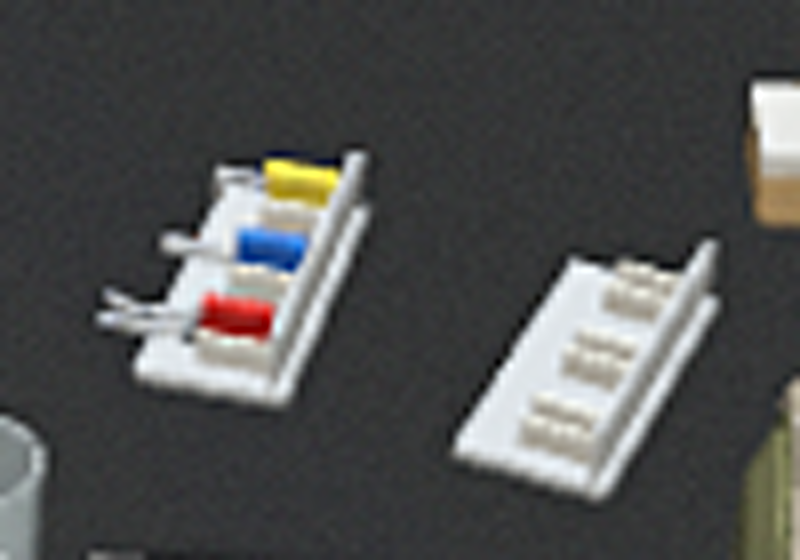

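View pics/top_samp.png

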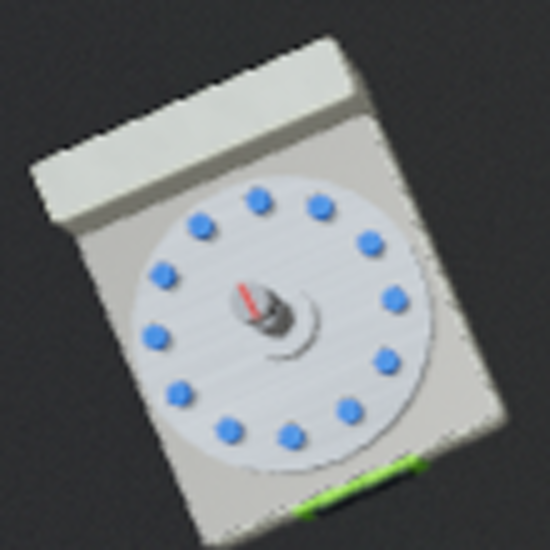

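View pics/side_samp.png

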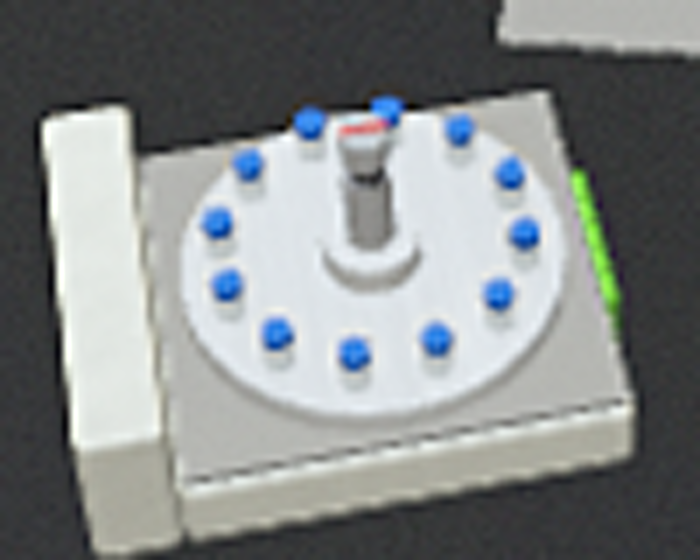

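```bash
cat >> h.py <<'E'
from scipy.optimize import least_squares
def redness(im):
    f=im.astype(float);return np.clip((f[...,0]-np.maximum(f[...,1],f[...,2]))/130,0,1)
def hullmask(n,P,u0,v0,w,h,k=8):
    p=proj(n,P);hl=cv2.convexHull(((p-[u0,v0]+0.5)*k*16-8).astype(np.int32))
    m=np.zeros((h*k,w*k),np.uint8);cv2.fillConvexPoly(m,hl,1,shift=4)
    return m.reshape(h,k,w,k).mean((1,3))
def box(dx,dy,z0,z1):
    return np.array([[a,b,c] for a in(-dx,dx) for b in(-dy,dy) for c in(z0,z1)])
def posed(B,x,y,yaw,z=0):
    c,s=np.cos(yaw),np.sin(yaw);return B@np.array([[c,s,0],[-s,c,0],[0,0,1]])+[x,y,z]
E
python3 - <<'E'
from h import *
W={'top':(385,180,25,30),'side':(318,170,22,16)}
for n in W:
    u,v,w,h=W[n];im=np.load(f'pics/{n}0_im.npy');r=redness(im)
    print(n,'cam pos',np.round(ray(n,(0,0))[0],3),r[v:v+h,u:u+w].sum(),r.max())
    P=cloud(n,np.load(f'pics/{n}0.npy'));m=np.zeros(r.shape,bool);m[v:v+h,u:u+w]=r[v:v+h,u:u+w]>.6
    print(m.sum(),np.round(P[m].mean(0),4),np.round(np.percentile(P[m][:,2],[10,50,90]),4),cen(m))
B=box(.018,.005,.022,.038)
def model(p,ns,full=False):
    out=[]
    for n in ns:
        u,v,w,h=W[n];im=np.load(f'pics/{n}0_im.npy')
        obs=redness(im)[v:v+h,u:u+w];M=hullmask(n,posed(B,p[0],p[1],p[2],p[3] if len(p)>3 else 0),u,v,w,h)
        out.append((cv2.GaussianBlur(M,(0,0),.6)-obs).ravel())
    return np.concatenate(out)
from scipy.optimize import minimize
for ns in(['top'],['side'],['top','side']):
  for p0 in([.553,-.209,.02],[.553,-.209,.02,0.]):
    if len(p0)>3 and len(ns)<2: continue
    sim=np.array([p0]+[np.add(p0,.004*np.eye(len(p0))[i]*(20 if i==2 else 1)) for i in range(len(p0))])
    r=minimize(lambda p:(model(p,ns)**2).sum(),p0,method='Nelder-Mead',options=dict(initial_simplex=sim,xatol=1e-5,fatol=1e-4))
    print(ns,np.round(r.x,4),r.fun)
E
```

```text
top cam pos [ 0.38  -0.024  1.342] 55.26923076923077 1.0
48 [ 0.5402 -0.2088  0.0366] [0.0335 0.0365 0.0404] [395.20833333 196.79166667]
side cam pos [0.313 0.962 0.957] 41.15384615384615 1.0
40 [ 0.538  -0.207   0.0317] [0.024  0.0335 0.0384] [329.1 179. ]
['top'] [ 0.5403 -0.2093 -0.1077] 3.5223812084310264
['side'] [ 0.5383 -0.2087  0.2046] 3.664082749085712
['top', 'side'] [ 0.5392 -0.2093 -0.0752] 8.0278693072183
['top', 'side'] [ 5.397e-01 -2.096e-01 -8.940e-02 -5.000e-04] 7.714241462398293
```

```bash
python3 - <<'E'
from h import *
im=np.load('pics/top0_im.npy').astype(float)
R,G,B=im[...,0],im[...,1],im[...,2]
W=(380,175,70,40);u,v,w,h=W
ms={'red':np.clip((R-np.maximum(G,B))/130,0,1),'blue':np.clip((B-R)/130,0,1),'yel':np.clip((np.minimum(R,G)-B)/130,0,1)}
pts=[]
for k,m in ms.items():
    s=m[v:v+h,u:u+w].copy();s[s<.25]=0
    yy,xx=np.indices(s.shape);c=np.array([(s*xx).sum()/s.sum()+u,(s*yy).sum()/s.sum()+v]);p=atz('top',c,.036);pts.append(p);print(k,s.sum(),c,np.round(p,4))
for a,b in((0,1),(1,2),(0,2)):
    d=pts[a]-pts[b];print(np.hypot(*d[:2]),'yaw',np.degrees(np.arctan2(-d[0],d[1])))
# sampler: caps fit + edges
cap=np.clip((B-R)/130,0,1);s=cap[120:235,160:270];mm=(s>.35).astype(np.uint8)
n,l,st,ce=cv2.connectedComponentsWithStats(mm)
C=[]
for i in range(1,n):
    if st[i,4]>8:
        yy,xx=np.nonzero(l==i);wt=s[yy,xx];C.append([(xx*wt).sum()/wt.sum()+160,(yy*wt).sum()/wt.sum()+120])
Pw=np.array([atz('top',c,.070) for c in C])[:,:2]
f=least_squares(lambda p:np.hypot(Pw[:,0]-p[0],Pw[:,1]-p[1])-p[2],[.58,.26,.06])
print(len(C),np.round(f.x,4),np.round(f.fun*1000,1))
a=np.sort(np.degrees(np.arctan2(*(Pw-f.x[:2]).T[::-1])));print(np.round(a,1))
# side caps
im=np.load('pics/side0_im.npy').astype(float);cap=np.clip((im[...,2]-im[...,0])/130,0,1);s=cap[240:315,240:330];mm=(s>.35).astype(np.uint8)
n,l,st,ce=cv2.connectedComponentsWithStats(mm);C=[]
for i in range(1,n):
    if st[i,4]>4:
        yy,xx=np.nonzero(l==i);wt=s[yy,xx];C.append([(xx*wt).sum()/wt.sum()+240,(yy*wt).sum()/wt.sum()+240])
Pw=np.array([atz('side',c,.069) for c in C])[:,:2]
f=least_squares(lambda p:np.hypot(Pw[:,0]-p[0],Pw[:,1]-p[1])-p[2],[.58,.26,.06],loss='soft_l1',f_scale=.001)
print('side',len(C),np.round(f.x,4),np.round(f.fun*1000,1))
for n,w in(('top',(195,165,45,35)),('side',(275,240,25,40))):
    r=redness(np.load(f'pics/{n}0_im.npy'));u,v,ww,hh=w;s=r[v:v+hh,u:u+ww].copy();s[s<.2]=0
    yy,xx=np.nonzero(s);q=s[yy,xx];c=[(xx*q).sum()/q.sum()+u,(yy*q).sum()/q.sum()+v]
    Z=np.array([atz(n,(x+u,y+v),.128)[:2] for x,y in zip(xx,yy)])
    cc=np.average(Z,axis=0,weights=q);e,V=np.linalg.eigh(np.cov(Z.T,aweights=q));print(n,c,cc,s.sum(),np.sqrt(e),np.degrees(np.arctan2(V[1,1],V[0,1])))
    if n=='top':ct=c
    else: print(tri(ct,c))
E
```

```text
red 52.3 [395.16046477 197.01500221] [ 0.5397 -0.2087  0.036 ]
blue 54.223076923076924 [416.01503759 199.30415662] [ 0.5343 -0.2633  0.036 ]
yel 52.53846153846154 [436.88696925 201.33030747] [ 0.5295 -0.3179  0.036 ]
0.05485147382432694 yaw -5.704325471005894
0.0547733794408676 yaw -4.9766475816528875
0.10962264296912486 yaw -5.340745720838209
12 [0.5662 0.2589 0.0619] [ 0.1 -0.1  0.  -0.   0.   0.  -0.   0.1 -0.1 -0.1  0.   0.1]
[-170.3 -140.2 -110.6  -80.   -50.2  -20.2    9.8   40.    69.7   99.7
  129.6  159.8]
side 12 [0.5639 0.2584 0.0623] [ 0.9  0.5 -0.5 -0.4 -0.1 -0.4 -0.3 -0.2 -0.1  0.1  0.4  0.2]
top [np.float64(209.23585810162993), np.float64(179.84084372003835)] [0.56589486 0.25912769] 8.023076923076923 [0.00112341 0.00542929] -151.21567504623664
side [np.float64(286.3625498007968), np.float64(252.8273572377158)] [0.56376315 0.25853845] 5.792307692307692 [0.00149661 0.00534165] -157.57740947941173
(array([0.56475591, 0.25884706, 0.1283851 ]), np.float64(0.002151493316417809))
```

```bash
python3 - <<'E'
from h import *
im=cv2.cvtColor(np.load('pics/top0_im.npy'),cv2.COLOR_RGB2GRAY).astype(np.float32)
def edge(p,q,z):
    p=np.array(p)/5+[159.6,119.6];q=np.array(q)/5+[159.6,119.6];d=(q-p)/np.linalg.norm(q-p);nn=np.array([-d[1],d[0]]);pts=[]
    for t in np.linspace(.12,.88,40):
        c=p+t*(q-p);o=np.arange(-3,3.01,.1);xy=c+o[:,None]*nn
        pr=cv2.GaussianBlur(cv2.remap(im,xy[:,0].astype(np.float32)[None],xy[:,1].astype(np.float32)[None],cv2.INTER_LINEAR),(0,0),4)[0]
        g=np.abs(np.gradient(pr));pts.append(c+nn*o[g.argmax()])
    W=np.array([atz('top',x,z)[:2] for x in pts])
    vx,vy,x0,y0=cv2.fitLine(W.astype(np.float32),cv2.DIST_HUBER,0,.0005,.0001).ravel()
    r=(W-[x0,y0])@[-vy,vx];a=np.degrees(np.arctan2(vy,vx))
    print(np.round(a%90,2),(x0,y0),'rms mm',r.std()*1000,(np.array([.5662,.2589])-[x0,y0])@[-vy,vx])
edge((80,240),(200,530),.045);edge((370,115),(505,410),.045)
edge((32,168),(330,38),.075);edge((62,222),(358,97),.075);edge((210,545),(500,425),.045)
E
```

```text
24.74 (np.float32(0.5333154), np.float32(0.3348276)) rms mm 0.35282770990518303 -0.08272081277355589
24.81 (np.float32(0.6101962), np.float32(0.1836307)) rms mm 0.4302124619857794 0.08678350654214358
24.69 (np.float32(0.6804632), np.float32(0.30650097)) rms mm 0.41188354227695206 -0.12370109134169574
24.55 (np.float32(0.6507768), np.float32(0.28968966)) rms mm 0.389579966045532 -0.08972320879311184
24.71 (np.float32(0.4810902), np.float32(0.21836115)) rms mm 1.295416608248685 0.09426309254482224
```

```bash
cat > go.py <<'E'
import sys,numpy as np
from scipy.spatial.transform import Rotation as Ro
def Rt(h): h=np.radians(h);c,s=np.cos(h),np.sin(h);return np.array([[c,s,0],[s,-c,0],[0,0,-1.]])
def plan(p,R,p1,h,maxs=36.,cur=None):
    p=np.array(p);R=np.array(R);p1=np.array(p1);R1=Rt(h) if np.isscalar(h) else h
    rv=Ro.from_matrix(R.T@R1).as_rotvec();L=np.linalg.norm(p1-p)*1000
    n=max(1,int(np.ceil(max(L/maxs,np.linalg.norm(rv)/.14))));rows=[]
    Rc=R.copy();pc=p.copy();d=(p1-p)/n;step=np.round(rv/n/.15,2)
    for i in range(n):
        t=np.round(Rc.T@(p+d*(i+1)-pc)/.04,2);rows.append(t.tolist()+step.tolist());pc=pc+Rc@(t*.04);Rc=Rc@Ro.from_rotvec(step*.15).as_matrix()
    print('[['+','.join(str(r).replace(' ','') for r in rows)+']]',len(rows));print('end',pc.round(4),'rot err deg',np.degrees(Ro.from_matrix(Rc.T@R1).magnitude()).round(2));return pc,Rc
E
cat > g.py <<'E'
import sys
from go import *
from rig import env
s=env.observe();a=list(map(float,sys.argv[1:]))
print(s['time_s'],np.round(s['position'],4),np.round(s['ft_force'],2))
plan(s['position'],s['tool_rot'],a[:3],a[3],a[4] if len(a)>4 else 36.)
E
python3 g.py 0.5397 -0.2093 0.13 -5.3
```

```text
0.8 [ 0.1645 -0.5248  0.2313] [ 0.25 -0.16  0.09]
[[[0.81,-0.34,0.18,0.0,0.0,0.19],[0.8,-0.36,0.18,0.0,0.0,0.19],[0.78,-0.38,0.18,0.0,0.0,0.19],[0.78,-0.4,0.18,0.0,0.0,0.19],[0.76,-0.43,0.18,0.0,0.0,0.19],[0.75,-0.45,0.19,0.0,0.0,0.19],[0.74,-0.47,0.18,0.0,0.0,0.19],[0.73,-0.49,0.18,0.0,0.0,0.19],[0.71,-0.51,0.18,0.0,0.0,0.19],[0.69,-0.53,0.18,0.0,0.0,0.19],[0.69,-0.55,0.18,0.0,0.0,0.19],[0.66,-0.57,0.18,0.0,0.0,0.19],[0.65,-0.59,0.18,0.0,0.0,0.19],[0.63,-0.61,0.18,0.0,0.0,0.19]]] 14
end [ 0.5398 -0.2093  0.1301] rot err deg 0.16
```

Emit:
jog_arm(plan=[[[0.81, -0.34, 0.18, 0, 0, 0.19], [0.8, -0.36, 0.18, 0, 0, 0.19], [0.78, -0.38, 0.18, 0, 0, 0.19], [0.78, -0.4, 0.18, 0, 0, 0.19], [0.76, -0.43, 0.18, 0, 0, 0.19], [0.75, -0.45, 0.18, 0, 0, 0.19], [0.74, -0.47, 0.18, 0, 0, 0.19], [0.73, -0.49, 0.18, 0, 0, 0.19], [0.71, -0.51, 0.18, 0, 0, 0.19], [0.69, -0.53, 0.18, 0, 0, 0.19]]], grip=-0.3, squeeze=50)

```text
time_s: 1.8
position: [0.4334, -0.2986, 0.1592]
tool_rot: [[1.0, 0.018, 0.0], [0.018, -1.0, -0.0], [0.0, 0.0, -1.0]]
ft_force: [0.1, -0.4, -0.3]
grip_width: 0.0297
```

Emit:
jog_arm(plan=[[[0.69, -0.55, 0.18, 0, 0, 0.19], [0.66, -0.57, 0.18, 0, 0, 0.19], [0.65, -0.59, 0.18, 0, 0, 0.19], [0.63, -0.61, 0.18, 0, 0, 0.19], [0, 0, 0, 0, 0, 0]]])

```text
time_s: 2.3
position: [0.5417, -0.2065, 0.1294]
tool_rot: [[0.996, -0.092, -0.0], [-0.092, -0.996, 0.001], [-0.001, -0.001, -1.0]]
ft_force: [-0.6, -0.9, 0.2]
grip_width: 0.0294
```

```bash
python3 - <<'E'
from h import *
o=grab(1)
s=env.observe();print(s['time_s'],np.round(s['position'],4),np.round(s['tool_rot'],3).tolist(),s['grip_width'])
for n,a in(('top',(365,150,100,75)),('side',(290,120,100,75))):
    im=o[n][0].copy();crop(im,*a,8,n+'1.png');print(n,proj(n,s['position']))
E
```

```text
2.4 [ 0.5399 -0.2088  0.1303] [[0.996, -0.093, -0.001], [-0.093, -0.996, 0.0], [-0.001, -0.0, -1.0]] 0.029839242480549075
top [[400.66087924 192.2880721 ]]
side [[328.96844402 156.71848722]]
```

View pics/top1.png

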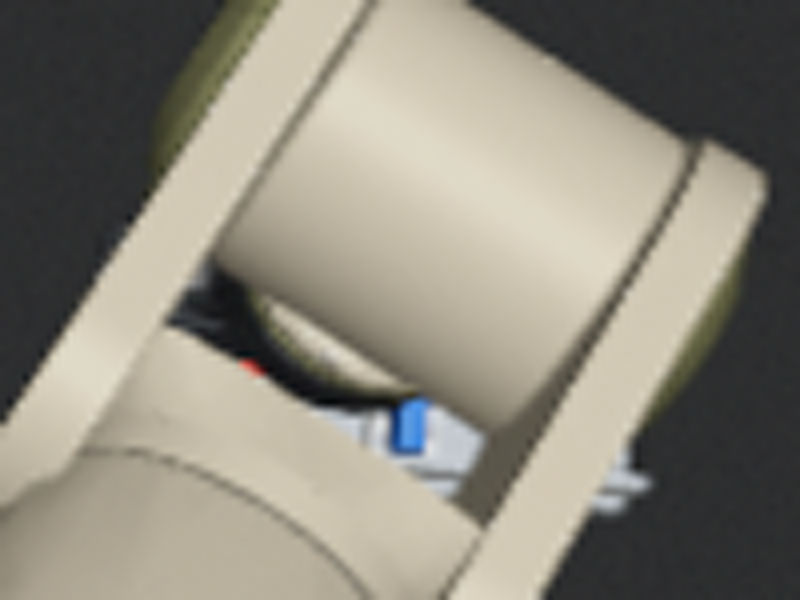

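View pics/side1.png

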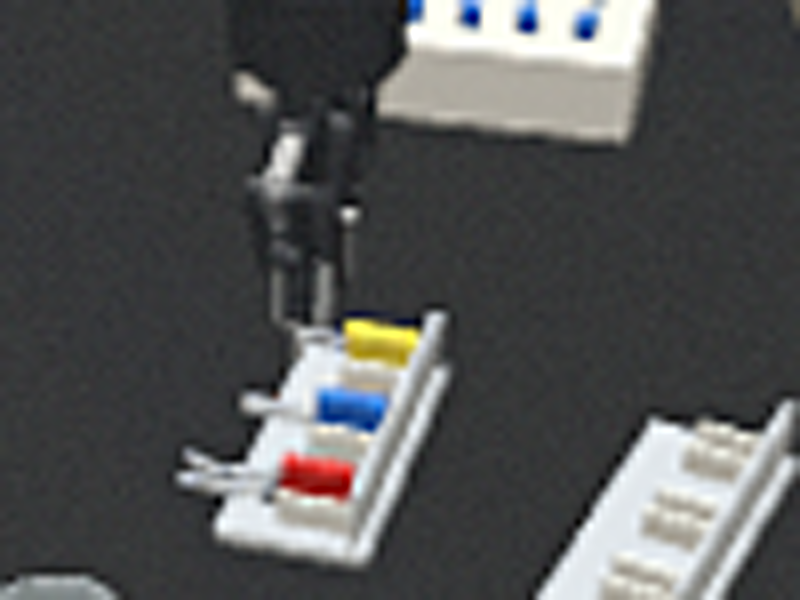

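```bash
python3 - <<'E'
from h import *
im=np.load('pics/side1_im.npy')
p=np.array([.5399,-.2088,.1303]);
from go import Rt
R=Rt(-5.3)
k=14;u,v,w,h=312,135,50,40
c=cv2.resize(im[v:v+h,u:u+w],None,fx=k,fy=k,interpolation=cv2.INTER_CUBIC)
c=np.clip(c.astype(float)*1.8,0,255).astype(np.uint8)
for sy in(-1,1):
    pts=[p+R@[a,sy*.015,z] for a,z in((-.011,0),(.011,0),(.011,-.038),(-.011,-.038))]
    q=((proj('side',pts)-[u,v]+.5)*k).astype(int)
    cv2.polylines(c,[q],True,(0,255,0) if sy>0 else (255,0,255),1)
cv2.imwrite('pics/ov1.png',c[:,:,::-1])
E
```

```text
(no output)
```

View pics/ov1.png

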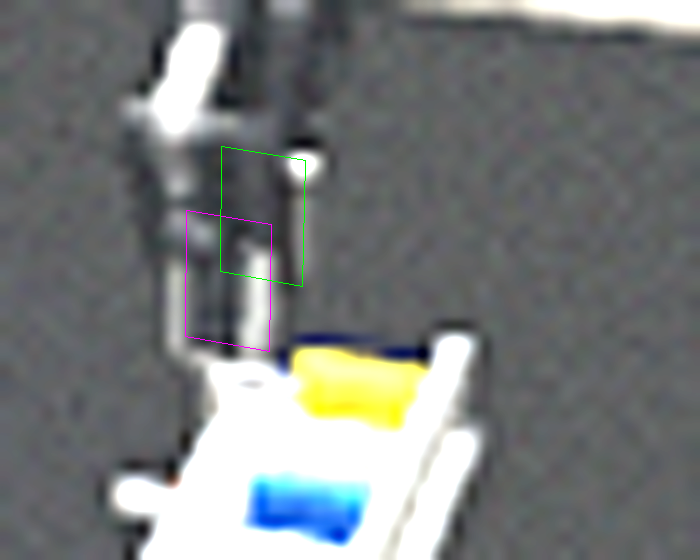

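```bash
python3 g.py 0.5397 -0.2093 0.025 -5.3 25
```

```text
2.4 [ 0.5399 -0.2088  0.1303] [-0.28  0.54 -0.78]
[[[-0.0,0.0,0.53,-0.0,0.0,-0.0],[-0.0,0.0,0.52,-0.0,0.0,-0.0],[-0.0,0.01,0.53,-0.0,0.0,-0.0],[-0.0,-0.0,0.53,-0.0,0.0,-0.0],[-0.0,0.0,0.52,-0.0,0.0,-0.0]]] 5
end [ 0.5398 -0.2092  0.0251] rot err deg 0.07
```

Emit:
jog_arm(plan=[[[0, 0, 0.53, 0, 0, 0], [0, 0, 0.53, 0, 0, 0], [0, 0.01, 0.53, 0, 0, 0], [0, 0, 0.53, 0, 0, 0], [0, 0, 0.3, 0, 0, 0], [0, 0, 0.1, 0, 0, 0], [0, 0, 0.11, 0, 0, 0], [0, 0, 0, 0, 0, 0], [0, 0, 0, 0, 0, 0]]])

```text
time_s: 3.3
position: [0.54, -0.2099, 0.026]
tool_rot: [[0.995, -0.095, 0.001], [-0.095, -0.995, -0.001], [0.001, 0.001, -1.0]]
ft_force: [0.4, 0.1, 0.5]
grip_width: 0.0299
```

```bash
python3 - <<'E'
from h import *
o=grab(2)
s=env.observe();print(s['time_s'],np.round(s['position'],4),np.round(s['ft_force'],2))
crop(o['side'][0],300,140,60,55,10,'side2.png')
E
```

```text
3.4 [ 0.54   -0.2098  0.026 ] [ 0.24  0.72 -0.49]
```

View pics/side2.png

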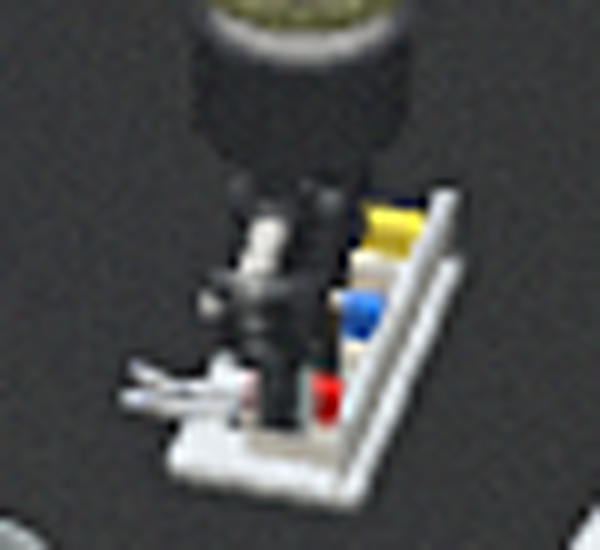

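Emit:
jog_arm(plan=[[[0, 0, 0, 0, 0, 0], [0, 0, 0, 0, 0, 0], [0, 0, 0, 0, 0, 0], [0, 0, 0, 0, 0, 0], [0, 0, 0, 0, 0, 0]]], grip=-1, squeeze=50)

```text
time_s: 3.9
position: [0.5399, -0.2097, 0.0257]
tool_rot: [[0.995, -0.095, 0.001], [-0.095, -0.995, -0.0], [0.001, 0.0, -1.0]]
ft_force: [-1.2, 0.4, 4.9]
grip_width: 0.0083
```

Emit:
jog_arm(plan=[[[0, 0, -0.1, 0, 0, 0], [0, 0, -0.3, 0, 0, 0], [0, 0, -0.5, 0, 0, 0], [0, 0, -0.6, 0, 0, 0], [0, 0, -0.6, 0, 0, 0], [0, 0, 0, 0, 0, 0]]])

```text
time_s: 4.5
position: [0.541, -0.2104, 0.113]
tool_rot: [[0.995, -0.095, 0.005], [-0.095, -0.995, -0.004], [0.006, 0.003, -1.0]]
ft_force: [0.4, 0.8, 0.1]
grip_width: 0.0081
```

```bash
python3 - <<'E'
from h import *
o=grab(3)
s=env.observe();print(s['time_s'],np.round(s['position'],4),np.round(s['ft_force'],2))
crop(o['side'][0],290,130,70,60,10,'side3.png')
E
python3 g.py 0.485 0.005 0.09 24.7 36
```

```text
4.6 [ 0.5396 -0.2096  0.1096] [-0.34  0.41 -0.77]
4.6 [ 0.5396 -0.2096  0.1096] [-0.34  0.41 -0.77]
[[[-0.27,-0.74,0.07,0.0,-0.0,-0.5],[-0.21,-0.77,0.07,0.0,-0.0,-0.5],[-0.15,-0.77,0.07,0.0,-0.0,-0.5],[-0.09,-0.79,0.07,0.0,-0.0,-0.5],[-0.04,-0.79,0.07,0.0,-0.0,-0.5],[0.02,-0.79,0.07,0.0,-0.0,-0.5],[0.09,-0.78,0.07,0.0,-0.0,-0.5]]] 7
end [0.4852 0.0049 0.0899] rot err deg 0.08
```

View pics/side3.png

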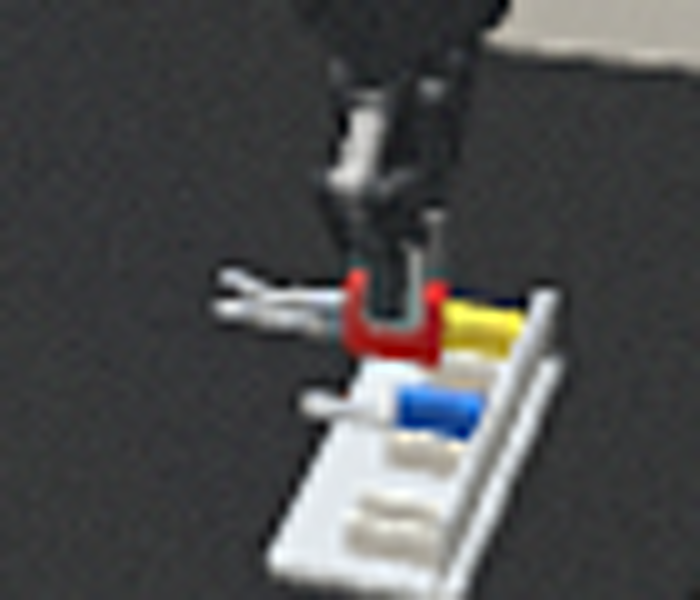

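Emit:
jog_arm(plan=[[[-0.27, -0.74, 0.07, 0, 0, -0.5], [-0.21, -0.77, 0.07, 0, 0, -0.5], [-0.15, -0.77, 0.07, 0, 0, -0.5], [-0.09, -0.79, 0.07, 0, 0, -0.5], [-0.04, -0.79, 0.07, 0, 0, -0.5], [0.02, -0.79, 0.07, 0, 0, -0.5], [0.09, -0.78, 0.07, 0, 0, -0.5], [0, 0, 0, 0, 0, 0], [0, 0, 0, 0, 0, 0]]])

```text
time_s: 5.5
position: [0.4849, 0.0051, 0.0891]
tool_rot: [[0.909, 0.417, -0.001], [0.417, -0.909, 0.0], [-0.001, -0.001, -1.0]]
ft_force: [0.2, 0.2, -0.3]
grip_width: 0.0084
```

```bash
python3 - <<'E'
from h import *
o=grab(4)
s=env.observe();print(s['time_s'],np.round(s['position'],4),np.round(s['ft_force'],2))
crop(o['side'][0],285,170,80,75,10,'side4.png')
crop(o['top'][0],275,160,80,75,10,'top4.png')
E
python3 g.py 0.485 0.005 0.024 24.7 16
```

```text
5.6 [0.4854 0.0042 0.0893] [-0.81  0.06 -0.96]
5.6 [0.4854 0.0042 0.0893] [-0.81  0.06 -0.96]
[[[-0.0,-0.0,0.33,-0.0,0.0,-0.0],[-0.0,-0.01,0.32,-0.0,0.0,-0.0],[-0.0,-0.0,0.33,-0.0,0.0,-0.0],[-0.0,-0.01,0.33,-0.0,0.0,-0.0],[-0.0,-0.0,0.32,-0.0,0.0,-0.0]]] 5
end [0.4851 0.0049 0.0241] rot err deg 0.15
```

View pics/side4.png

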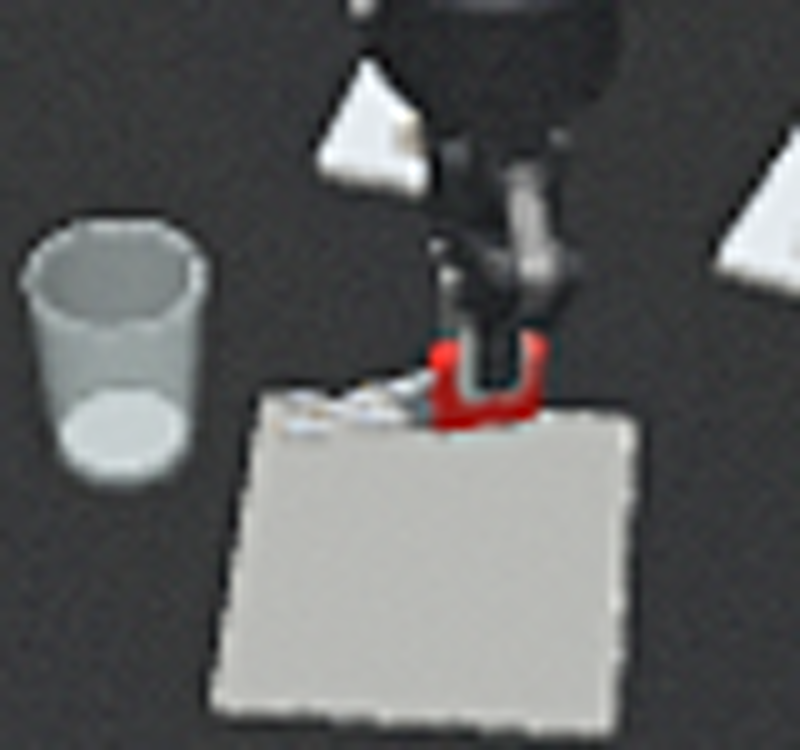

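View pics/top4.png

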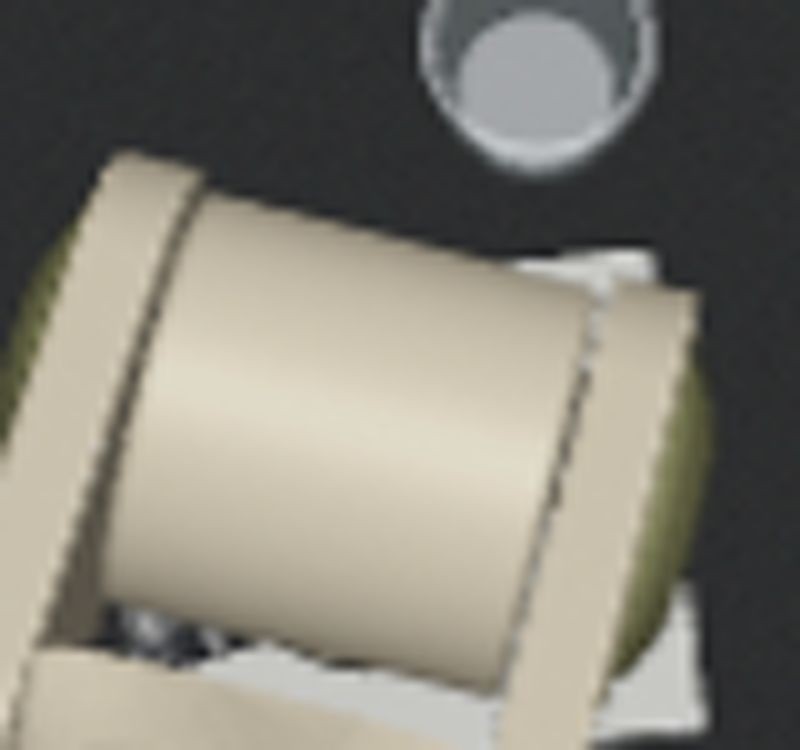

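Emit:
jog_arm(plan=[[[0, 0, 0.35, 0, 0, 0], [0, 0, 0.4, 0, 0, 0], [0, 0, 0.4, 0, 0, 0], [0, 0, 0.3, 0, 0, 0], [0, 0, 0.1, 0, 0, 0], [0, 0, 0.05, 0, 0, 0], [0, 0, 0, 0, 0, 0], [0, 0, 0, 0, 0, 0]]])

```text
time_s: 6.4
position: [0.4856, 0.0046, 0.0262]
tool_rot: [[0.909, 0.416, 0.001], [0.416, -0.909, -0.0], [0.001, 0.001, -1.0]]
ft_force: [-0.1, 1.0, -0.7]
grip_width: 0.0083
```

Emit:
jog_arm(plan=[[[0, 0, 0.04, 0, 0, 0], [0, 0, 0.03, 0, 0, 0], [0, 0, 0, 0, 0, 0], [0, 0, 0, 0, 0, 0]]])

```text
time_s: 6.8
position: [0.4853, 0.0048, 0.023]
tool_rot: [[0.909, 0.417, 0.0], [0.417, -0.909, -0.0], [0.0, 0.0, -1.0]]
ft_force: [1.2, 0.1, -1.0]
grip_width: 0.0088
```

Emit:
jog_arm(plan=[[[0, 0, 0, 0, 0, 0], [0, 0, 0, 0, 0, 0], [0, 0, 0, 0, 0, 0], [0, 0, 0, 0, 0, 0]]], grip=0.4)

```text
time_s: 7.2
position: [0.4853, 0.0048, 0.0229]
tool_rot: [[0.909, 0.417, 0.0], [0.417, -0.909, -0.0], [0.0, 0.0, -1.0]]
ft_force: [0.1, -1.6, -0.1]
grip_width: 0.0598
```

```bash
python3 - <<'E'
from h import *
o=grab(5)
s=env.observe();print(s['time_s'],np.round(s['position'],4),np.round(s['ft_force'],2),s['grip_width'])
crop(o['side'][0],285,170,80,75,10,'side5.png')
E
```

```text
7.3 [0.4853 0.0048 0.023 ] [-0.23  0.44  0.34] 0.059686155337640975
```

View pics/side5.png

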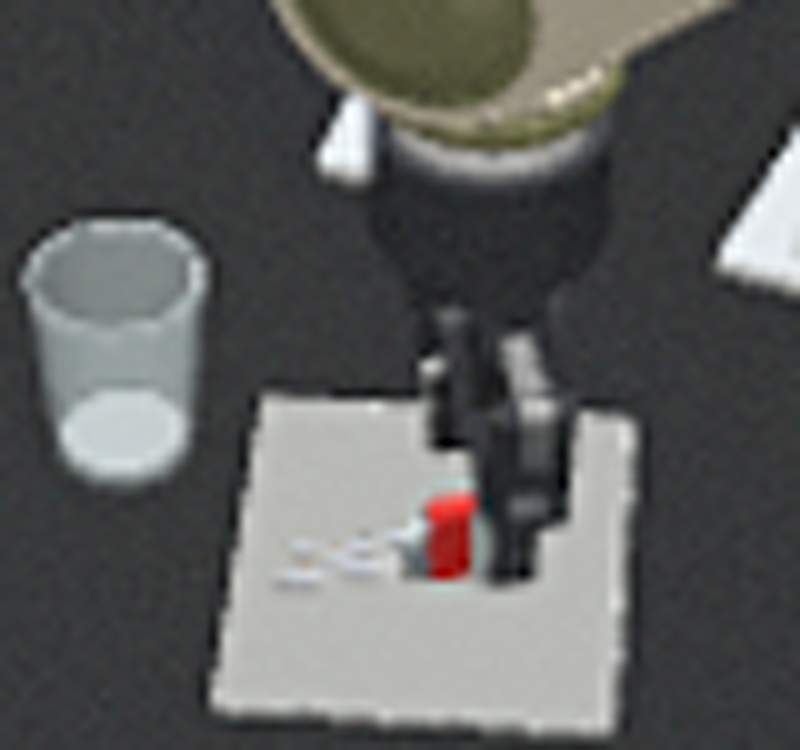

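Emit:
jog_arm(plan=[[[0, 0.25, 0.05, 0, 0, 0], [0, 0.2, 0, 0, 0, 0], [0, 0.1, 0, 0, 0, 0], [0, 0.08, 0, 0, 0, 0], [0, 0.08, 0, 0, 0, 0], [0, 0.08, 0, 0, 0, 0], [0, 0.08, 0, 0, 0, 0], [0, 0.05, 0, 0, 0, 0]]])

```text
time_s: 8.1
position: [0.5007, -0.0288, 0.0209]
tool_rot: [[0.909, 0.417, 0.0], [0.417, -0.909, -0.0], [0.0, 0.0, -1.0]]
ft_force: [-0.4, 0.5, -0.0]
grip_width: 0.0599
```

```bash
python3 - <<'E'
from h import *
o=grab(6)
s=env.observe();print(s['time_s'],np.round(s['position'],4),np.round(s['ft_force'],2),s['grip_width'])
crop(o['side'][0],285,170,80,75,10,'side6.png')
E
```

```text
8.2 [ 0.5007 -0.0288  0.0209] [0.67 0.7  0.58] 0.059877030356453816
```

View pics/side6.png

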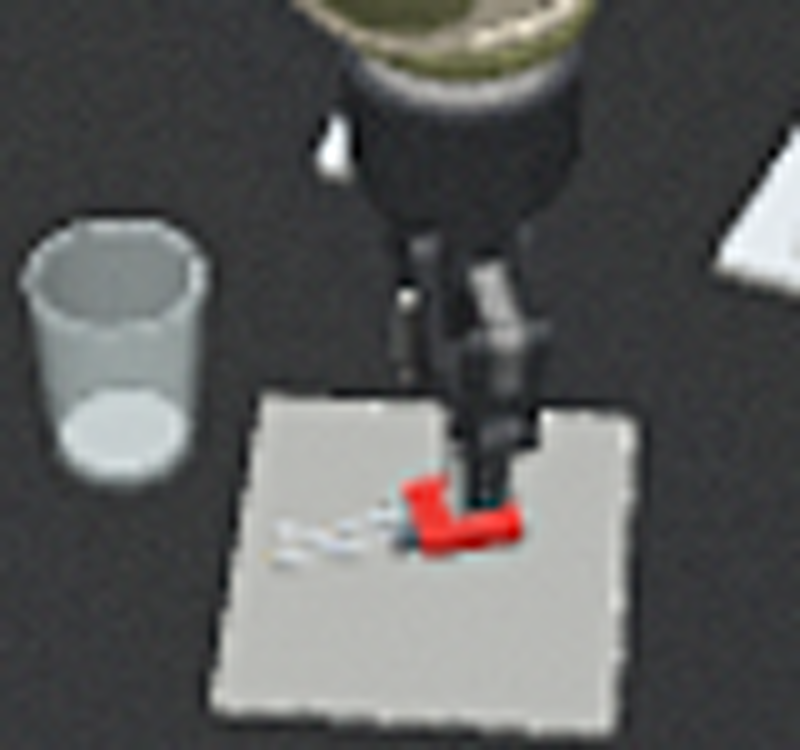

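Emit:
jog_arm(plan=[[[0, 0, -0.5, 0, 0, 0], [0, 0, -1, 0, 0, 0], [-0.5, 0, -1, 0, 0, 0], [-1, 0, -0.5, 0, 0, 0], [-1, 0, 0, 0, 0, 0], [-1, 0, 0, 0, 0, 0], [-0.5, 0, 0, 0, 0, 0]]])

```text
time_s: 8.9
position: [0.3527, -0.0953, 0.141]
tool_rot: [[0.909, 0.416, -0.001], [0.416, -0.909, 0.0], [-0.0, -0.0, -1.0]]
ft_force: [1.1, 0.2, -0.7]
grip_width: 0.0599
```

```bash
python3 - <<'E'
from h import *
o=grab(7)
s=env.observe();print(s['time_s'],np.round(s['position'],4),np.round(s['ft_force'],2),s['grip_width'])
crop(o['side'][0],285,190,80,60,10,'side7.png')
crop(o['top'][0],275,170,80,75,10,'top7.png')
E
```

```text
9.0 [ 0.3534 -0.0956  0.1411] [-0.53  0.39 -0.17] 0.05978779105744292
```

View pics/side7.png

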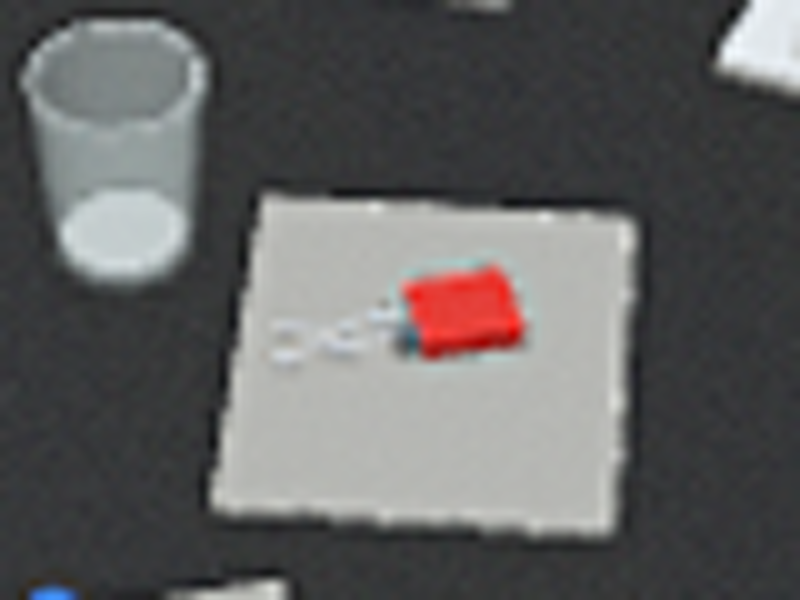

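View pics/top7.png

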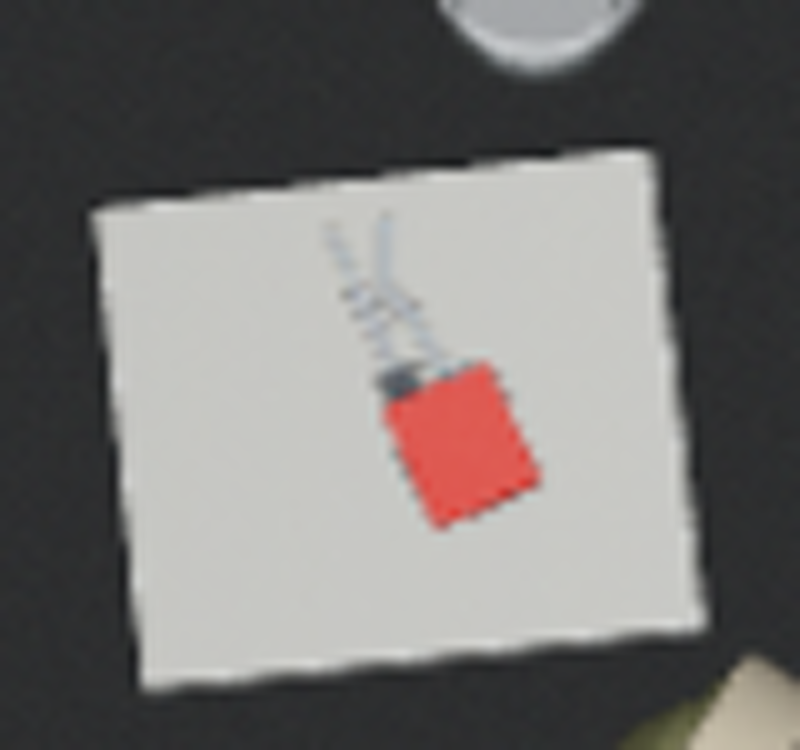

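```bash
cat > fit.py <<'E'
from h import *
from scipy.optimize import minimize
def fitbox(tag,W,B,p0,ns=('top','side')):
    obs={n:redness(np.load(f'pics/{n}{tag}_im.npy'))[W[n][1]:W[n][1]+W[n][3],W[n][0]:W[n][0]+W[n][2]] for n in ns}
    def f(p):
        return sum(((cv2.GaussianBlur(hullmask(n,posed(B,p[0],p[1],p[2],p[3] if len(p)>3 else 0),*W[n]),(0,0),.6)-obs[n])**2).sum() for n in ns)
    sim=np.array([p0]+[np.add(p0,.004*np.eye(len(p0))[i]*(20 if i==2 else 1)) for i in range(len(p0))])
    return minimize(f,p0,method='Nelder-Mead',options=dict(initial_simplex=sim,xatol=1e-5,fatol=1e-4,maxiter=400))
E
python3 - <<'E'
from fit import *
W={'top':(306,200,30,30),'side':(320,210,24,22)};B=box(.018,.016,.002,.012)
for ns in(('top',),('side',),('top','side')):
    for p0 in([.487,-.01,.43],[.487,-.01,.43,0.]):
        if len(p0)>3 and len(ns)<2: continue
        r=fitbox(7,W,B,p0,ns);print(ns,np.round(r.x,4),'deg',np.degrees(r.x[2]),r.fun)
P=cloud('top',np.load('pics/top7.npy'));m=redness(np.load('pics/top7_im.npy'))>.6;m[:200]=0;m[230:]=0;m[:,:306]=0;m[:,336:]=0
x=P[m];print(x.mean(0),np.linalg.lstsq(np.c_[x[:,:2]-x[:,:2].mean(0),np.ones(len(x))],x[:,2],rcond=None)[0])
E
```

```text
('top',) [ 0.4954 -0.0137  0.4318] deg 24.73785771324602 2.8991486139645852
('side',) [ 0.4929 -0.0147  0.3997] deg 22.89921873953145 5.56894944288622
('top', 'side') [ 0.4945 -0.0141  0.4369] deg 25.031255466940163 11.550204679260915
('top', 'side') [ 0.4944 -0.0138  0.4355  0.0007] deg 24.95345831932591 11.268228147973755
[ 0.4950384  -0.01373888  0.01120831] [0.01568511 0.04532188 0.01120831]
```

```bash
python3 g.py 0.4943 -0.0139 0.06 24.8 36
```

```text
9.0 [ 0.3534 -0.0956  0.1411] [-0.53  0.39 -0.17]
[[[0.68,-0.07,0.34,-0.0,0.0,-0.01],[0.67,-0.06,0.34,-0.0,0.0,-0.01],[0.68,-0.07,0.33,-0.0,0.0,-0.01],[0.67,-0.06,0.34,-0.0,0.0,-0.01],[0.68,-0.06,0.34,-0.0,0.0,-0.01],[0.67,-0.06,0.34,-0.0,0.0,-0.01]]] 6
end [ 0.4942 -0.014   0.0599] rot err deg 0.21
```

Emit:
jog_arm(plan=[[[0.68, -0.07, 0.34, 0, 0, -0.01], [0.67, -0.06, 0.34, 0, 0, -0.01], [0.68, -0.07, 0.34, 0, 0, -0.01], [0.67, -0.06, 0.34, 0, 0, -0.01], [0.68, -0.06, 0.34, 0, 0, -0.01], [0.67, -0.06, 0.34, 0, 0, -0.01], [0, 0, 0, 0, 0, 0], [0, 0, 0, 0, 0, 0]]], grip=0.2)

```text
time_s: 9.8
position: [0.4959, -0.0127, 0.0589]
tool_rot: [[0.905, 0.426, -0.001], [0.426, -0.905, 0.0], [-0.001, -0.001, -1.0]]
ft_force: [-0.4, 0.2, 0.7]
grip_width: 0.051
```

```bash
python3 g.py 0.4943 -0.0139 0.004 24.8 100
```

```text
9.8 [ 0.4959 -0.0127  0.0589] [-0.39  0.18  0.65]
[[[-0.05,0.01,1.37,-0.0,0.01,0.05]]] 1
end [ 0.4942 -0.0139  0.0041] rot err deg 0.06
```

Emit:
jog_arm(plan=[[[0, 0, 0.5, 0, 0, 0.03], [0, 0, 0.4, 0, 0, 0], [0, 0, 0.25, 0, 0, 0], [0, 0, 0.1, 0, 0, 0], [0, 0, 0, 0, 0, 0], [0, 0, 0, 0, 0, 0], [0, 0, 0, 0, 0, 0]]])

```text
time_s: 10.5
position: [0.4961, -0.0136, 0.01]
tool_rot: [[0.907, 0.421, 0.001], [0.421, -0.907, -0.0], [0.001, 0.001, -1.0]]
ft_force: [0.4, -0.2, 0.0]
grip_width: 0.0512
```

```bash
python3 g.py 0.4943 -0.0139 0.004 24.8 100;python3 - <<'E'
from h import *
o=grab(8)
crop(o['side'][0],285,190,80,60,10,'side8.png')
E
```

```text
10.5 [ 0.4961 -0.0136  0.01  ] [ 0.42 -0.15  0.04]
[[[-0.04,-0.01,0.15,0.01,-0.01,0.01]]] 1
end [ 0.4945 -0.0139  0.004 ] rot err deg 0.05
```

View pics/side8.png

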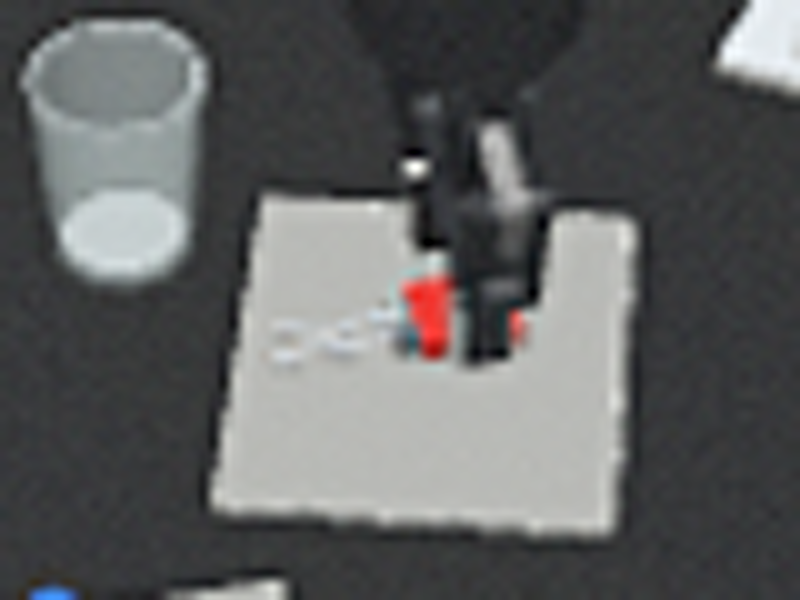

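Emit:
jog_arm(plan=[[[0, 0, 0.1, 0, 0, 0], [0, 0, 0.05, 0, 0, 0], [0, 0, 0, 0, 0, 0], [0, 0, 0, 0, 0, 0]]])

```text
time_s: 11.0
position: [0.4958, -0.0135, 0.0032]
tool_rot: [[0.907, 0.421, -0.0], [0.421, -0.907, 0.0], [-0.0, -0.0, -1.0]]
ft_force: [0.2, 0.1, -0.9]
grip_width: 0.0516
```

Emit:
jog_arm(plan=[[[0, 0, 0, 0, 0, 0], [0, 0, 0, 0, 0, 0], [0, 0, 0, 0, 0, 0], [0, 0, 0, 0, 0, 0], [0, 0, 0, 0, 0, 0]]], grip=-1, squeeze=80)

```text
time_s: 11.5
position: [0.496, -0.0135, 0.0038]
tool_rot: [[0.907, 0.421, 0.001], [0.421, -0.907, -0.0], [0.001, 0.001, -1.0]]
ft_force: [-1.5, -0.0, 4.9]
grip_width: 0.0297
```

Emit:
jog_arm(plan=[[[0, 0, -0.2, 0, 0, 0], [0, 0, -0.5, 0, 0, 0], [0, 0, -1, 0, 0, 0], [0, 0, -1, 0, 0, 0], [0, 0, -0.7, 0, 0, 0], [0, 0, 0, 0, 0, 0]]])

```text
time_s: 12.1
position: [0.4972, -0.0137, 0.1432]
tool_rot: [[0.907, 0.421, 0.007], [0.421, -0.907, -0.002], [0.006, 0.005, -1.0]]
ft_force: [0.6, -0.1, -0.9]
grip_width: 0.0295
```

```bash
python3 - <<'E'
from h import *
o=grab(9)
crop(o['side'][0],285,160,80,75,10,'side9.png')
crop(o['top'][0],265,140,80,75,10,'top9.png')
s=env.observe();print(s['time_s'],np.round(s['position'],4),np.round(s['ft_force'],2),s['grip_width'])
E
```

```text
12.2 [ 0.4955 -0.0134  0.1395] [-0.58  0.96 -0.32] 0.02951168001972112
```

View pics/side9.png

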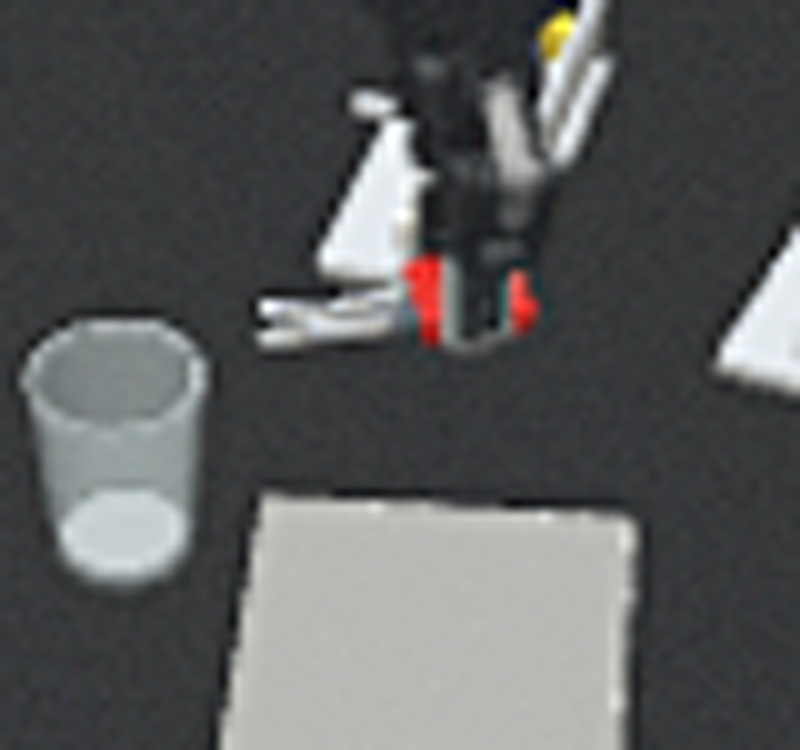

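View pics/top9.png

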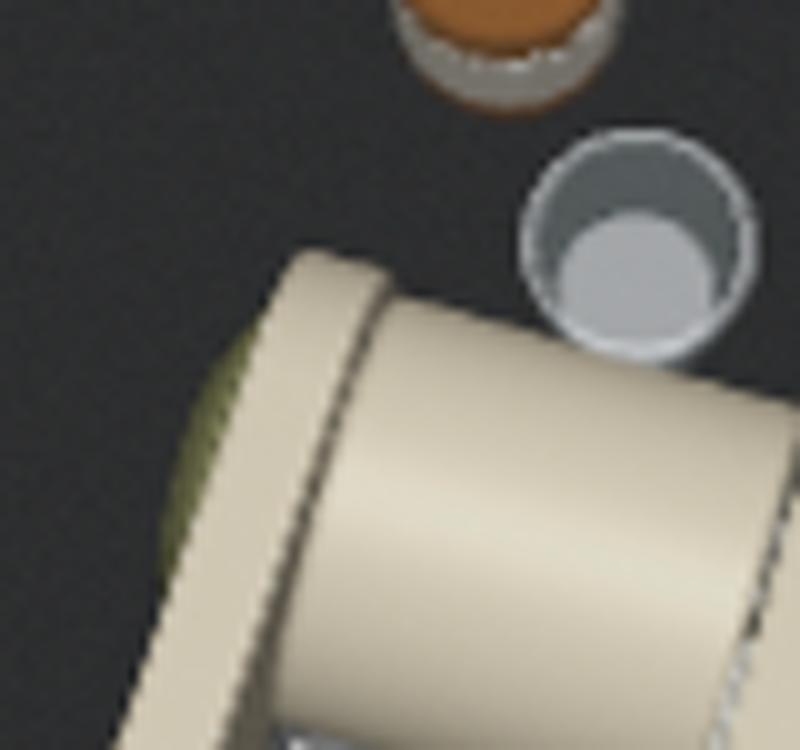

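```bash
python3 g.py 0.4843 0.2128 0.13 24.7 36
```

```text
12.2 [ 0.4955 -0.0134  0.1395] [-0.58  0.96 -0.32]
[[[0.3,-0.75,0.03,0.0,-0.0,0.0],[0.31,-0.75,0.04,0.0,-0.0,0.0],[0.3,-0.75,0.03,0.0,-0.0,0.0],[0.3,-0.75,0.03,0.0,-0.0,0.0],[0.31,-0.75,0.04,0.0,-0.0,0.0],[0.3,-0.75,0.03,0.0,-0.0,0.0],[0.3,-0.75,0.04,0.0,-0.0,0.0]]] 7
end [0.4841 0.2128 0.1298] rot err deg 0.19
```

Emit:
jog_arm(plan=[[[0.3, -0.75, 0.03, 0, 0, 0], [0.31, -0.75, 0.04, 0, 0, 0.01], [0.3, -0.75, 0.03, 0, 0, 0.01], [0.3, -0.75, 0.03, 0, 0, 0], [0.31, -0.75, 0.04, 0, 0, 0], [0.3, -0.75, 0.03, 0, 0, 0], [0.3, -0.75, 0.04, 0, 0, 0], [0, 0, 0.2, 0, 0, 0], [0, 0, 0.2, 0, 0, 0], [0, 0, 0.2, 0, 0, 0]]])

```text
time_s: 13.2
position: [0.4843, 0.212, 0.1042]
tool_rot: [[0.909, 0.417, -0.002], [0.417, -0.909, -0.001], [-0.002, -0.0, -1.0]]
ft_force: [-0.3, -0.2, -0.6]
grip_width: 0.0295
```

Emit:
jog_arm(plan=[[[0, 0, 0, 0, 0, 0], [0, 0, 0, 0, 0, 0]]])

```text
time_s: 13.4
position: [0.4849, 0.212, 0.1055]
tool_rot: [[0.909, 0.417, -0.001], [0.417, -0.909, -0.0], [-0.001, -0.0, -1.0]]
ft_force: [-0.1, -0.0, -0.1]
grip_width: 0.0296
```

```bash
python3 g.py 0.4843 0.2128 0.1045 24.7 36; python3 - <<'E'
from h import *
o=grab(10)
crop(o['side'][0],265,225,60,50,13,'side10.png')
crop(o['top'][0],185,150,80,70,10,'top10.png')
E
```

```text
13.4 [0.4849 0.212  0.1055] [-0.09 -0.   -0.1 ]
[[[-0.0,-0.02,0.02,-0.0,0.0,-0.01]]] 1
end [0.4845 0.2127 0.1047] rot err deg 0.05
```

View pics/side10.png

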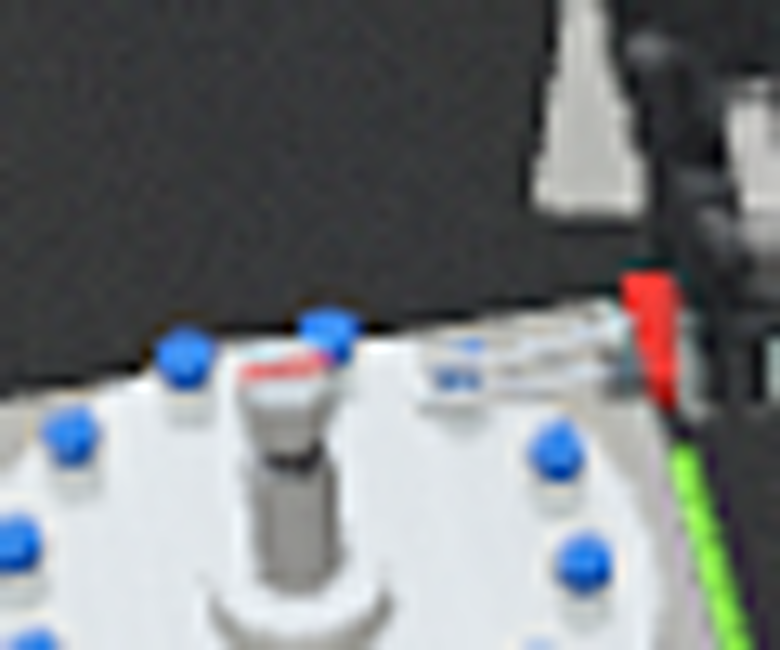

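View pics/top10.png

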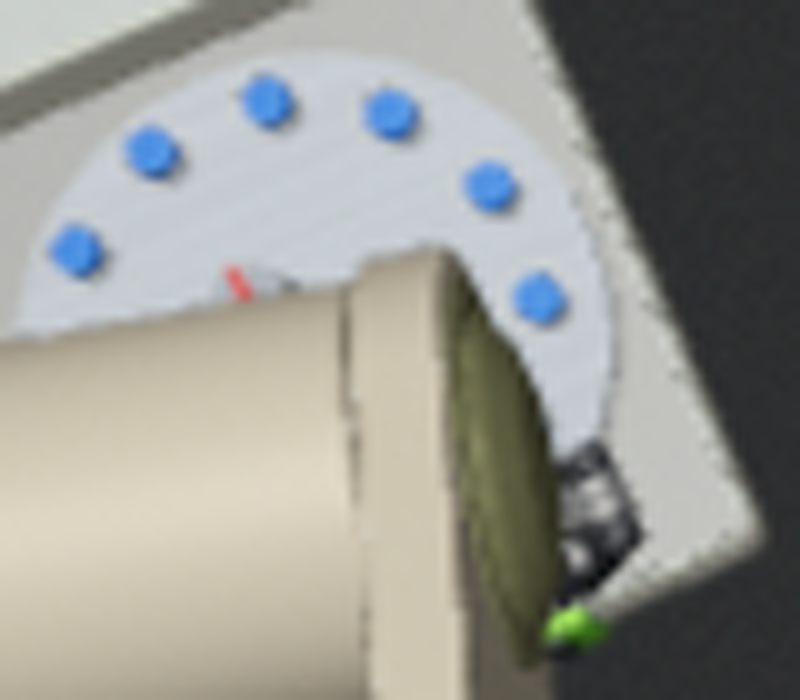

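```bash
cat > ov.py <<'E'
from h import *
import sys
def ov(tag,p,name,off=.0015,u=265,v=225,w=60,h=50,k=13,ax=(.5638,.2585)):
    c,s=np.cos(np.radians(24.7)),np.sin(np.radians(24.7));X=np.array([c,s,0]);Z=np.array([s,-c,0])
    tab=np.array(p)-off*X+[0,0,.0035]
    im=cv2.resize(np.load(f'pics/side{tag}_im.npy')[v:v+h,u:u+w],None,fx=k,fy=k,interpolation=cv2.INTER_CUBIC)
    def pt(P): return tuple(((proj('side',P)[0]-[u,v]+.5)*k).astype(int))
    def L(a,b,col): cv2.line(im,pt(a),pt(b),col,1)
    L(tab+.018*X-.008*Z,tab+.069*X-.008*Z,(255,0,255))
    A=np.array([*ax,.108]);L(A-.03*X,A+.012*X,(0,160,0));L(A+[0,0,.02]-.01*X,A+[0,0,.02]+.01*X,(0,0,0))
    cv2.circle(im,pt(A),4,(0,255,0),-1)
    print(name,proj('side',tab+.069*X-.008*Z),proj('side',A))
    cv2.imwrite('pics/'+name,im[:,:,::-1])
E
python3 - <<'E'
from ov import *
ov(10,[.4849,.2120,.1055],'ov10.png')
E
```

```text
ov10.png [[295.16422731 255.70815899]] [[286.7737891  257.71279822]]
```

View pics/ov10.png

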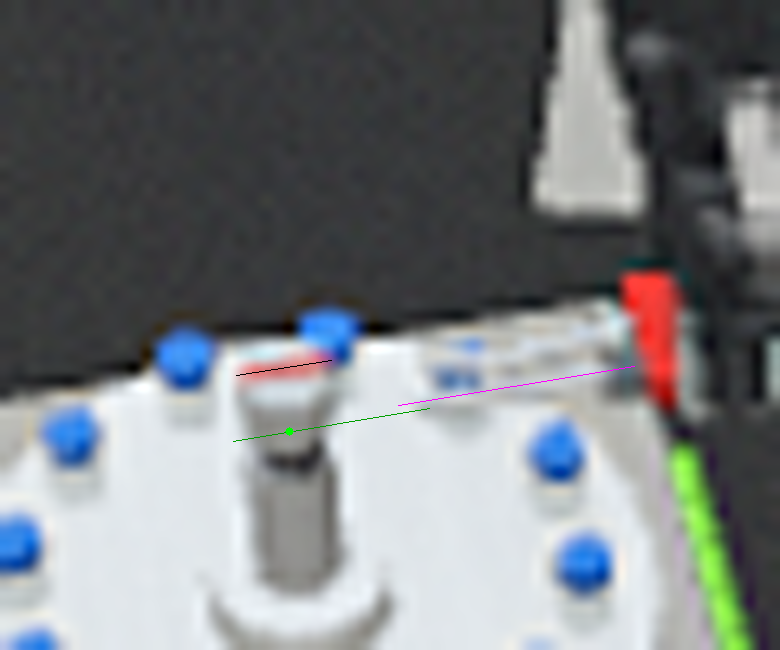

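```bash
python3 - <<'E'
from ov import *
im=np.load('pics/side10_im.npy');u,v,w,h,k=284,245,36,18,22
c=cv2.resize(im[v:v+h,u:u+w],None,fx=k,fy=k,interpolation=cv2.INTER_CUBIC).astype(float)
c=np.clip((c-110)*1.8,0,255).astype(np.uint8)
cv2.imwrite('pics/z10.png',c[:,:,::-1])
E
```

```text
(no output)
```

View pics/z10.png

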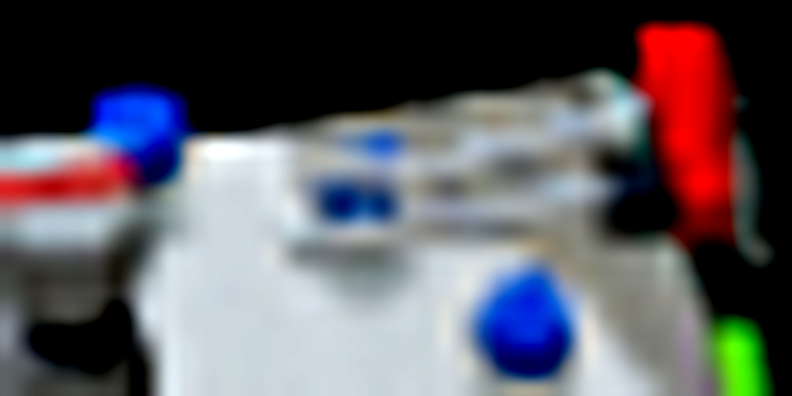

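Emit:
jog_arm(plan=[[[-0.01, -0.02, 0.02, 0, 0, 0], [0.1, 0, 0, 0, 0, 0], [0.1, 0, 0, 0, 0, 0], [0.1, 0, 0, 0, 0, 0], [0, 0, 0, 0, 0, 0], [0, 0, 0, 0, 0, 0]]])

```text
time_s: 14.1
position: [0.495, 0.2184, 0.1048]
tool_rot: [[0.908, 0.418, -0.0], [0.418, -0.908, -0.0], [-0.0, -0.0, -1.0]]
ft_force: [-0.5, -0.3, -0.1]
grip_width: 0.0295
```

```bash
python3 g.py 0.4952 0.2178 0.1045 24.7 36; python3 - <<'E'
from ov import *
o=grab(11);s=env.observe()
ov(11,s['position'],'ov11.png',u=272,v=240,w=45,h=25,k=17)
im=o['side'][0];c=cv2.resize(im[240:265,272:317],None,fx=17,fy=17,interpolation=cv2.INTER_CUBIC).astype(float)
cv2.imwrite('pics/z11.png',np.clip((c-80)*1.5,0,255).astype(np.uint8)[:,:,::-1])
E
```

```text
14.1 [0.495  0.2184 0.1048] [-0.54 -0.3  -0.11]
[[[-0.0,0.02,0.01,-0.0,0.0,0.0]]] 1
end [0.4953 0.2176 0.1044] rot err deg 0.02
ov11.png [[291.07205071 256.97966766]] [[286.7737891  257.71279822]]
```

View pics/ov11.png

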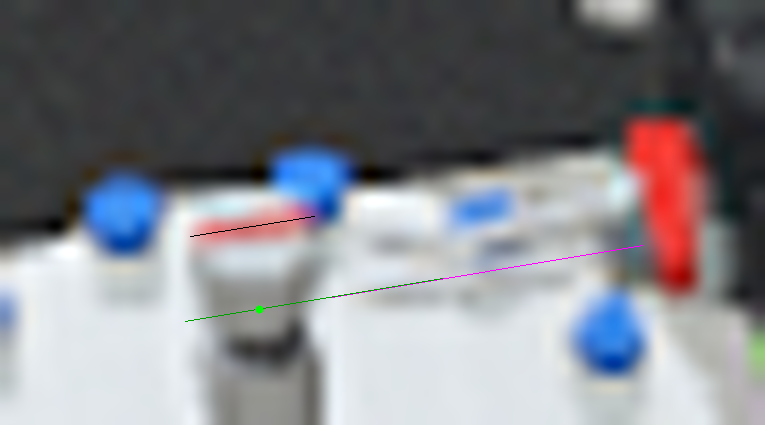

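View pics/z11.png

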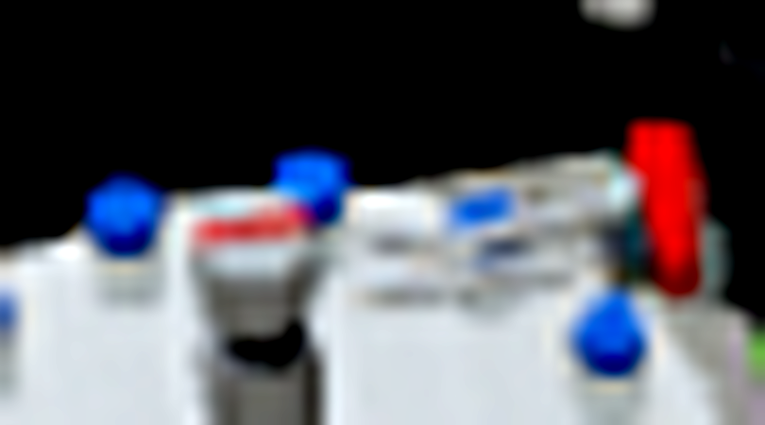

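Emit:
jog_arm(plan=[[[0.05, 0, 0.01, 0, 0, 0], [0.05, 0, 0, 0, 0, 0], [0.05, 0, 0, 0, 0, 0], [0.05, 0, 0, 0, 0, 0], [0, 0, 0, 0, 0, 0]]])

```text
time_s: 14.7
position: [0.5025, 0.2218, 0.1045]
tool_rot: [[0.908, 0.418, 0.0], [0.418, -0.908, 0.0], [0.0, -0.0, -1.0]]
ft_force: [-0.6, 0.2, -1.2]
grip_width: 0.0287
```

Emit:
jog_arm(plan=[[[0.05, 0, 0, 0, 0, 0], [0.05, 0, 0, 0, 0, 0], [0.05, 0, 0, 0, 0, 0], [0.05, 0, 0, 0, 0, 0], [0, 0, 0, 0, 0, 0]]])

```text
time_s: 15.2
position: [0.5098, 0.2251, 0.1045]
tool_rot: [[0.908, 0.418, 0.0], [0.418, -0.908, 0.0], [0.0, 0.0, -1.0]]
ft_force: [0.2, -1.1, 0.3]
grip_width: 0.0294
```

```bash
python3 - <<'E'
from ov import *
o=grab(12);s=env.observe();print(s['time_s'],np.round(s['position'],4),np.round(s['ft_force'],2),np.round(s['wrist_torque'],2))
ov(12,s['position'],'ov12.png',u=272,v=240,w=45,h=25,k=17)
im=o['side'][0];c=cv2.resize(im[240:265,272:317],None,fx=17,fy=17,interpolation=cv2.INTER_CUBIC).astype(float)
cv2.imwrite('pics/z12.png',np.clip((c-80)*1.5,0,255).astype(np.uint8)[:,:,::-1])
E
```

```text
15.3 [0.5095 0.225  0.1045] [0.41 0.16 0.22] [-0.05  0.03  0.08]
ov12.png [[285.27749698 258.03794607]] [[286.7737891  257.71279822]]
```

View pics/z12.png

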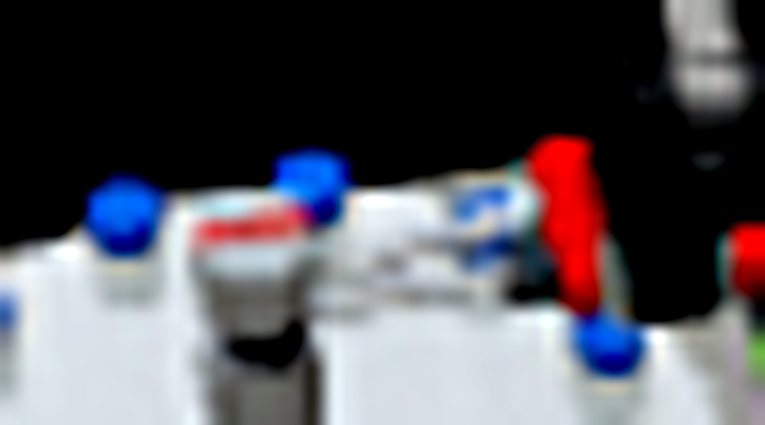

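Emit:
jog_arm(plan=[[[0.06, 0, 0, 0, 0, 0], [0.06, 0, 0, 0, 0, 0], [0.06, 0, 0, 0, 0, 0], [0.06, 0, 0, 0, 0, 0], [0, 0, 0, 0, 0, 0]]])

```text
time_s: 15.8
position: [0.5187, 0.2289, 0.1044]
tool_rot: [[0.909, 0.418, 0.0], [0.418, -0.909, -0.0], [0.0, 0.0, -1.0]]
ft_force: [0.7, -2.4, -0.3]
grip_width: 0.0294
```

Emit:
jog_arm(plan=[[[0.06, 0, 0, 0, 0, 0], [0.06, 0, 0, 0, 0, 0], [0.06, 0, 0, 0, 0, 0], [0, 0, 0, 0, 0, 0]]])

```text
time_s: 16.2
position: [0.5259, 0.2318, 0.1047]
tool_rot: [[0.909, 0.418, 0.002], [0.418, -0.909, -0.0], [0.002, 0.001, -1.0]]
ft_force: [1.9, -2.8, -0.4]
grip_width: 0.0293
```

Emit:
jog_arm(plan=[[[0.05, 0, 0, 0, 0, 0], [0.05, 0, 0, 0, 0, 0], [0.05, 0, 0, 0, 0, 0], [0, 0, 0, 0, 0, 0]]])

```text
time_s: 16.6
position: [0.5312, 0.2343, 0.1048]
tool_rot: [[0.909, 0.418, 0.002], [0.418, -0.909, -0.0], [0.002, 0.001, -1.0]]
ft_force: [2.4, -3.9, -0.9]
grip_width: 0.0293
```

```bash
python3 - <<'E'
from ov import *
o=grab(13);s=env.observe();print(s['time_s'],np.round(s['position'],4),np.round(s['ft_force'],2),np.round(s['wrist_torque'],2))
im=o['side'][0];c=cv2.resize(im[238:268,272:312],None,fx=19,fy=19,interpolation=cv2.INTER_CUBIC)
cv2.imwrite('pics/z13.png',c[:,:,::-1])
im=o['top'][0];crop(im,185,150,80,70,10,'top13.png')
E
```

```text
16.7 [0.5311 0.2344 0.1048] [ 4.11 -3.96 -1.77] [-0.62 -0.52 -0.22]
```

View pics/z13.png

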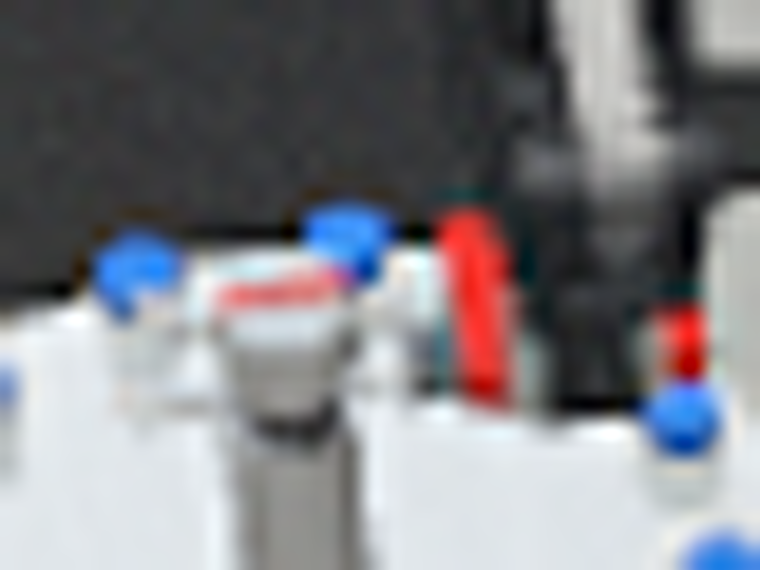

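View pics/top13.png

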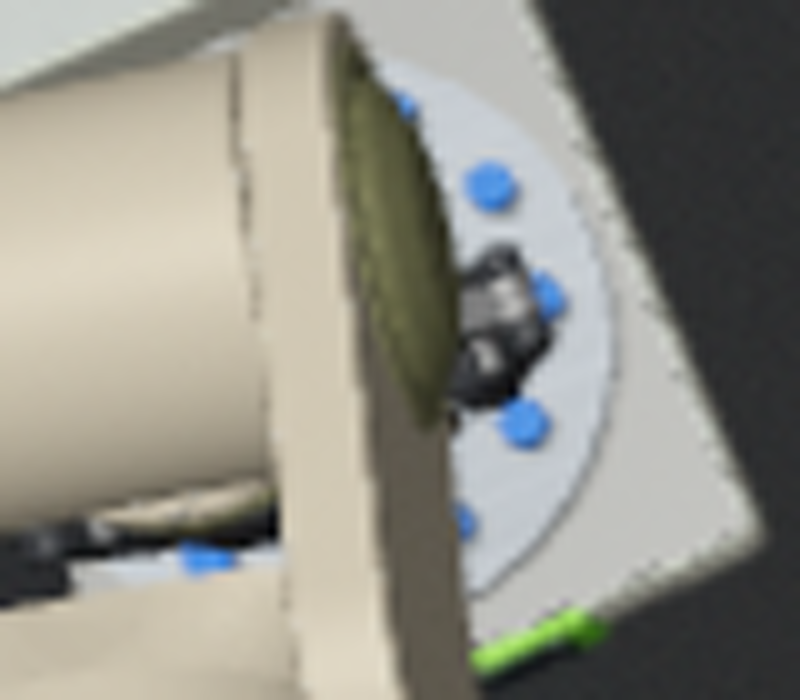

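Emit:
jog_arm(plan=[[[0.05, 0.01, 0, 0, 0, 0], [0.05, 0.01, 0, 0, 0, 0], [0.03, 0, 0, 0, 0, 0], [0, 0, 0, 0, 0, 0]]])

```text
time_s: 17.1
position: [0.5357, 0.2361, 0.1046]
tool_rot: [[0.908, 0.418, 0.001], [0.418, -0.908, 0.0], [0.001, 0.0, -1.0]]
ft_force: [2.4, -4.1, -0.8]
grip_width: 0.0294
```

Emit:
jog_arm(plan=[[[0.03, 0.01, 0, 0, 0, 0], [0.03, 0, 0, 0, 0, 0], [0, 0, 0, 0, 0, 0]]])

```text
time_s: 17.4
position: [0.5378, 0.2367, 0.1045]
tool_rot: [[0.908, 0.418, 0.0], [0.418, -0.908, 0.0], [0.0, 0.0, -1.0]]
ft_force: [1.5, -3.7, -1.5]
grip_width: 0.0296
```

Emit:
jog_arm(plan=[[[0.03, 0, 0, 0, 0, 0], [0.02, 0, 0, 0, 0, 0], [0, 0, 0, 0, 0, 0]]])

```text
time_s: 17.7
position: [0.538, 0.2369, 0.1043]
tool_rot: [[0.908, 0.418, -0.004], [0.418, -0.908, -0.002], [-0.004, -0.0, -1.0]]
ft_force: [-5.5, -8.0, 2.4]
grip_width: 0.0297
```

```bash
python3 - <<'E'
from ov import *
o=grab(14);s=env.observe();print(s['time_s'],np.round(s['position'],4),np.round(s['ft_force'],2),np.round(s['wrist_torque'],2))
im=o['side'][0];c=cv2.resize(im[238:268,272:312],None,fx=19,fy=19,interpolation=cv2.INTER_CUBIC)
cv2.imwrite('pics/z14.png',c[:,:,::-1])
E
```

```text
17.8 [0.5381 0.2368 0.1043] [-4.72 -8.09  2.77] [-1.24  0.8  -0.14]
```

View pics/z14.png

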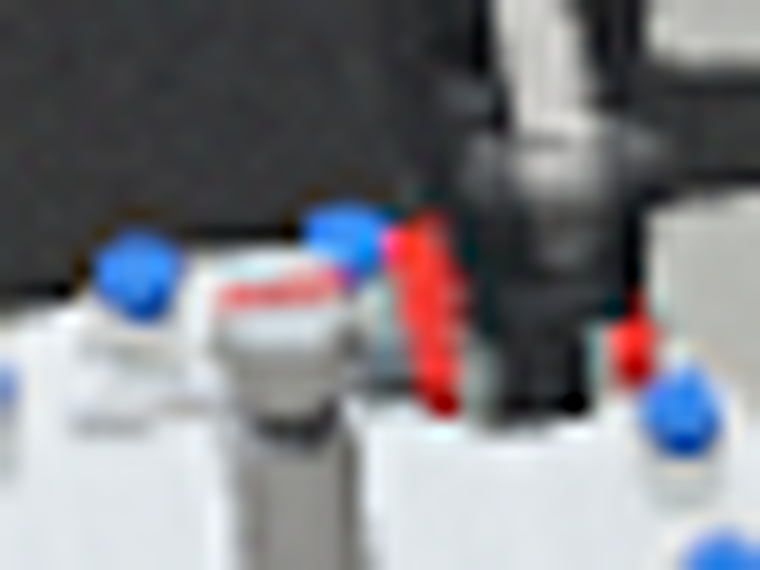

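Emit:
jog_arm(plan=[[[0.03, 0, 0, 0, 0, 0], [0.02, 0, 0, 0, 0, 0], [0, 0, 0, 0, 0, 0]]])

```text
time_s: 18.1
position: [0.5383, 0.237, 0.1041]
tool_rot: [[0.908, 0.418, -0.008], [0.418, -0.908, -0.004], [-0.009, -0.0, -1.0]]
ft_force: [-11.4, -12.5, 5.6]
grip_width: 0.0292
```

Emit:
jog_arm(plan=[[[-0.04, 0, 0, 0, 0, 0], [-0.04, 0.01, 0, 0, 0, 0], [0, 0, 0, 0, 0, 0]]])

```text
time_s: 18.4
position: [0.538, 0.2366, 0.1045]
tool_rot: [[0.908, 0.418, -0.001], [0.418, -0.908, -0.0], [-0.001, -0.0, -1.0]]
ft_force: [-1.9, -4.3, -1.0]
grip_width: 0.0298
```

Emit:
jog_arm(plan=[[[0, 0, 0, 0, 0, 0], [0, 0, 0, 0, 0, 0], [0, 0, 0, 0, 0, 0], [0, 0, 0, 0, 0, 0]]], grip=0.2)

```text
time_s: 18.8
position: [0.5386, 0.2369, 0.1046]
tool_rot: [[0.908, 0.418, 0.0], [0.418, -0.908, 0.0], [0.0, -0.0, -1.0]]
ft_force: [-0.7, -0.3, 0.8]
grip_width: 0.0515
```

```bash
python3 - <<'E'
from ov import *
o=grab(15);s=env.observe();print(s['time_s'],np.round(s['position'],4),np.round(s['ft_force'],2),np.round(s['wrist_torque'],2),s['grip_width'])
im=o['side'][0];c=cv2.resize(im[238:268,272:312],None,fx=19,fy=19,interpolation=cv2.INTER_CUBIC)
cv2.imwrite('pics/z15.png',c[:,:,::-1])
E
```

```text
18.9 [0.5386 0.2368 0.1046] [ 0.31  0.61 -0.8 ] [-0.02 -0.04  0.03] 0.05118877970581485
```

View pics/z15.png

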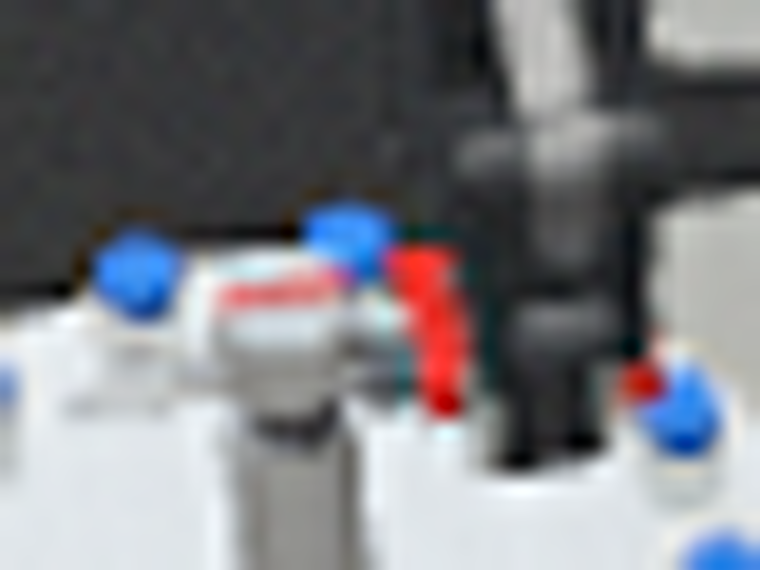

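Emit:
jog_arm(plan=[[[0, 0, -0.2, 0, 0, 0], [0, 0, -0.5, 0, 0, 0], [0, 0, -1, 0, 0, 0], [-0.5, 0, -1, 0, 0, 0], [-1, 0, 0, 0, 0, 0], [-1, 0, 0, 0, 0, 0], [-1, 0.5, 0, 0, 0, 0], [-1, 0.5, 0, 0, 0, 0], [-0.5, 0.5, 0, 0, 0, 0], [0, 0, 0, 0, 0, 0]]])

```text
time_s: 19.9
position: [0.3809, 0.0967, 0.2134]
tool_rot: [[0.91, 0.415, 0.001], [0.415, -0.91, -0.0], [0.001, 0.001, -1.0]]
ft_force: [0.3, 0.3, 0.5]
grip_width: 0.0511
```

```bash
python3 - <<'E'
from ov import *
o=grab(16);s=env.observe();print(s['time_s'],np.round(s['position'],4),np.round(s['ft_force'],2),np.round(s['wrist_torque'],2),s['grip_width'])
im=o['side'][0];c=cv2.resize(im[238:268,272:312],None,fx=19,fy=19,interpolation=cv2.INTER_CUBIC)
cv2.imwrite('pics/z16.png',c[:,:,::-1])
crop(o['top'][0],185,155,60,55,12,'top16.png')
cv2.imwrite('pics/full16.png',o['top'][0][:,:,::-1])
from fit import *
E
```

```text
20.0 [0.3823 0.0984 0.2132] [-0.88  0.96 -0.5 ] [ 0.01 -0.01  0.04] 0.05162791974425652
```

View pics/z16.png

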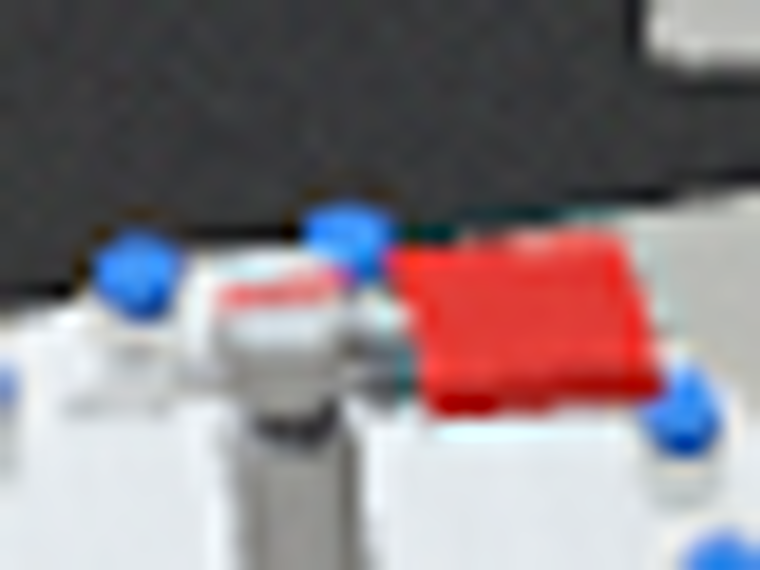

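View pics/top16.png

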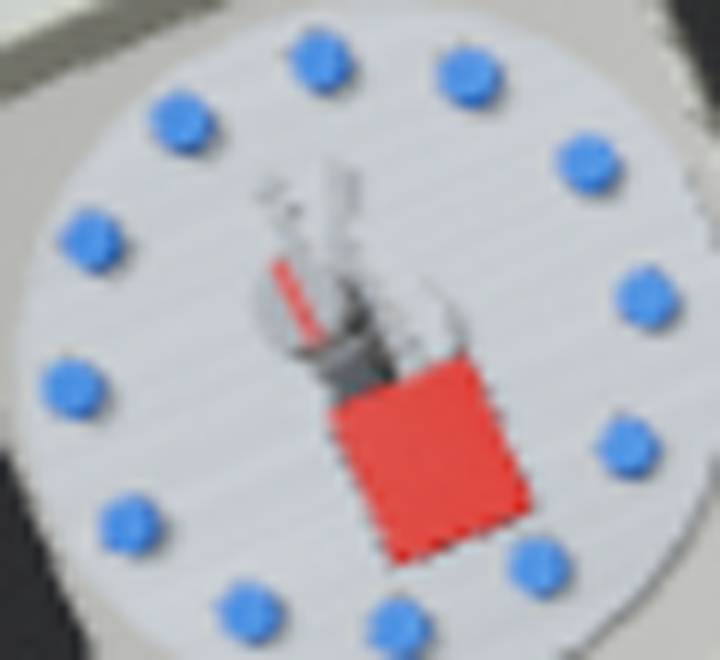

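```bash
python3 - <<'E'
from fit import *
from scipy.spatial.transform import Rotation as Ro
ims={n:redness(np.load(f'pics/{n}16_im.npy')) for n in('top','side')}
W={'top':(208,182,26,24),'side':(290,246,20,18)}
B=box(.018,.016,-.005,.005)
c,s=np.cos(np.radians(24.7)),np.sin(np.radians(24.7))
for n in W:
    u,v,w,h=W[n];m=np.zeros((400,640),bool);m[v:v+h,u:u+w]=ims[n][v:v+h,u:u+w]>.75
    x=cloud(n,np.load(f'pics/{n}16.npy'))[m];x=x[(x[:,2]>.08)&(x[:,2]<.14)]
    d=x-x.mean(0);a=d[:,0]*c+d[:,1]*s;b=-d[:,0]*s+d[:,1]*c
    q=np.linalg.lstsq(np.c_[a,b],d[:,2],rcond=None)[0];print(n,len(x),x.mean(0).round(4),'pitch up,roll(left up) deg',np.degrees(np.arctan(q)).round(1), (d[:,2]-np.c_[a,b]@q).std())
def P(p): return B@Ro.from_euler('zyx',[p[3],p[4],p[5]]).as_matrix().T+p[:3]
def f(p,ns=('top','side')):
    e=0
    for n in ns:
        u,v,w,h=W[n];q=np.array(p)
        e+=((cv2.GaussianBlur(hullmask(n,P(q),u,v,w,h),(0,0),.6)-ims[n][v:v+h,u:u+w])**2).sum()
    return e+ (p[4]/.3)**2*.1
p0=np.array([.5355,.2365,.108,.431,0,0.1])
sim=np.array([p0]+[p0+np.eye(6)[i]*(.004 if i<3 else .08) for i in range(6)])
r=minimize(f,p0,method='Nelder-Mead',options=dict(initial_simplex=sim,maxiter=1500,xatol=1e-5,fatol=1e-4));print(r.x[:3].round(4),np.degrees(r.x[3:]).round(1),r.fun)
ctr=r.x[:3];M=Ro.from_euler('zyx',r.x[3:]).as_matrix();seat=ctr+M@[.036,.008,0];print('seat',seat.round(4))
d=seat[:2]-[.5650,.2588];print('axial,lat mm',(d@[c,s])*1000,(d@[-s,c])*1000)
E
```

```text
top 169 [0.5369 0.2353 0.106 ] pitch up,roll(left up) deg [ 5.1 10.3] 0.0025732212902884574
side 104 [0.5339 0.2386 0.1062] pitch up,roll(left up) deg [6.2 5.6] 0.0020989819027255633
[0.5366 0.2356 0.1025] [24.8 -1.1 15.6] 16.997680121679018
seat [0.5659 0.257  0.109 ]
axial,lat mm 0.04833628780522853 -2.036271074172391
```

Emit:
jog_arm(plan=[[[0, 0, 0, 0, 0, 0], [0, 0, 0, 0, 0, 0], [0, 0, 0, 0, 0, 0], [0, 0, 0, 0, 0, 0], [0, 0, 0, 0, 0, 0], [0, 0, 0, 0, 0, 0], [0, 0, 0, 0, 0, 0], [0, 0, 0, 0, 0, 0], [0, 0, 0, 0, 0, 0], [0, 0, 0, 0, 0, 0]]])

```text
time_s: 21.0
position: [0.3819, 0.0985, 0.2126]
tool_rot: [[0.908, 0.418, 0.0], [0.418, -0.908, 0.0], [0.0, 0.0, -1.0]]
ft_force: [0.3, 0.4, -0.3]
grip_width: 0.0514
```

Emit:
jog_arm(plan=[[[0, 0, 0, 0, 0, 0], [0, 0, 0, 0, 0, 0], [0, 0, 0, 0, 0, 0], [0, 0, 0, 0, 0, 0], [0, 0, 0, 0, 0, 0], [0, 0, 0, 0, 0, 0], [0, 0, 0, 0, 0, 0], [0, 0, 0, 0, 0, 0], [0, 0, 0, 0, 0, 0], [0, 0, 0, 0, 0, 0]]])

```text
time_s: 22.0
position: [0.3819, 0.0985, 0.2125]
tool_rot: [[0.908, 0.418, 0.0], [0.418, -0.908, -0.0], [-0.0, 0.0, -1.0]]
ft_force: [-0.4, 0.7, 0.4]
grip_width: 0.0515
```

```bash
cat > chk.py <<'E'
from fit import *
import sys
from scipy.spatial.transform import Rotation as Ro
def chk(tags):
  W={'top':(208,182,26,24),'side':(290,246,20,18)};B=box(.018,.016,-.005,.005)
  c,s=np.cos(np.radians(24.7)),np.sin(np.radians(24.7))
  for t in tags:
    ims={n:redness(np.load(f'pics/{n}{t}_im.npy')) for n in('top','side')}
    for n in W:
        u,v,w,h=W[n];m=np.zeros((400,640),bool);m[v:v+h,u:u+w]=ims[n][v:v+h,u:u+w]>.75
        x=cloud(n,np.load(f'pics/{n}{t}.npy'))[m];x=x[(x[:,2]>.08)&(x[:,2]<.14)]
        d=x-x.mean(0);a=d[:,0]*c+d[:,1]*s;b=-d[:,0]*s+d[:,1]*c
        q=np.linalg.lstsq(np.c_[a,b],d[:,2],rcond=None)[0];print(t,n,len(x),x.mean(0).round(4),'pitch,roll',np.degrees(np.arctan(q)).round(1))
    def f(p):
        e=0
        for n in W:
            u,v,w,h=W[n]
            e+=((cv2.GaussianBlur(hullmask(n,B@Ro.from_euler('zyx',p[3:]).as_matrix().T+p[:3],u,v,w,h),(0,0),.6)-ims[n][v:v+h,u:u+w])**2).sum()
        return e+(p[4]/.3)**2*.1
    p0=np.array([.5355,.2365,.108,.431,0,0.1]);sim=np.array([p0]+[p0+np.eye(6)[i]*(.004 if i<3 else .08) for i in range(6)])
    r=minimize(f,p0,method='Nelder-Mead',options=dict(initial_simplex=sim,maxiter=1500,xatol=1e-5,fatol=1e-4));print(t,r.x[:3].round(4),np.degrees(r.x[3:]).round(1),r.fun)
E
python3 - <<'E'
from chk import *
grab(17);grab(18);print(env.observe()['time_s']);chk([16,17,18])
im=np.load('pics/side18_im.npy');cv2.imwrite('pics/z18.png',cv2.resize(im[238:268,272:312],None,fx=19,fy=19,interpolation=cv2.INTER_CUBIC)[:,:,::-1])
E
```

```text
22.2
16 top 169 [0.5369 0.2353 0.106 ] pitch,roll [ 5.1 10.3]
16 side 104 [0.5339 0.2386 0.1062] pitch,roll [6.2 5.6]
16 [0.5366 0.2356 0.1025] [24.8 -1.1 15.6] 16.997680121679018
17 top 170 [0.5369 0.2353 0.1057] pitch,roll [ 6.3 10.5]
17 side 104 [0.534  0.2382 0.1058] pitch,roll [7.5 4.6]
17 [0.5365 0.2356 0.1025] [24.7 -1.  15.6] 17.019220994611803
18 top 170 [0.5369 0.2353 0.1057] pitch,roll [6.9 9.5]
18 side 103 [0.5341 0.2382 0.1059] pitch,roll [7.8 4.4]
18 [0.5366 0.2356 0.1025] [24.  -1.  15.9] 17.058579052045104
```

View pics/z18.png

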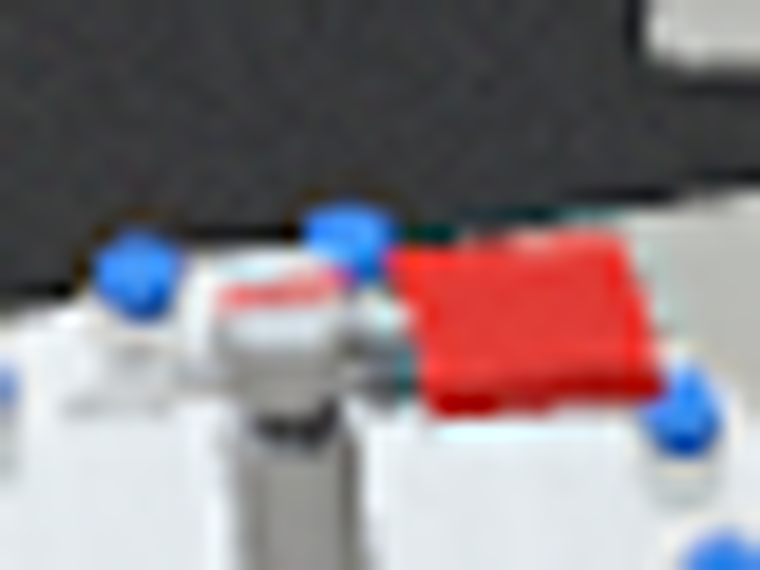

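```bash
python3 - <<'E'
import numpy as np,cv2
for n in('top','side'):
    a=np.load(f'pics/{n}0_im.npy').astype(int);b=np.load(f'pics/{n}18_im.npy').astype(int)
    d=(np.abs(cv2.GaussianBlur(a.astype(np.float32),(0,0),1)-cv2.GaussianBlur(b.astype(np.float32),(0,0),1)).max(2)>30).astype(np.uint8)
    k,l,s,c=cv2.connectedComponentsWithStats(d)
    for i in range(1,k):
        if s[i,4]>4: print(n,s[i])
cv2.imwrite('pics/f18.png',np.load('pics/top18_im.npy')[:,:,::-1])
E
```

```text
top [394 173   5  10  38]
top [216 181   3   3   7]
top [212 184  18  19 241]
top [392 188   7  18 100]
top [  183   227   457   173 31573]
top [324 367  13  22 173]
top [281 375   8  16 103]
top [ 271  377   81   23 1011]
side [  348     0   246   158 16173]
side [423   0  39  12 364]
side [462   0   4   3  10]
side [495  47   4   8  22]
side [398  93   8   8  52]
side [ 500  115   60  115 3580]
side [ 393  117   90  121 5493]
side [524 118   7   4  12]
side [357 172  23  37 436]
side [312 176   8   6  36]
side [321 176  14   8  82]
side [357 183   3   3   6]
side [489 188  27  64 341]
side [474 216  20  42 387]
side [ 470  230   65   85 3431]
side [290 250  18  11 163]
```

View pics/f18.png

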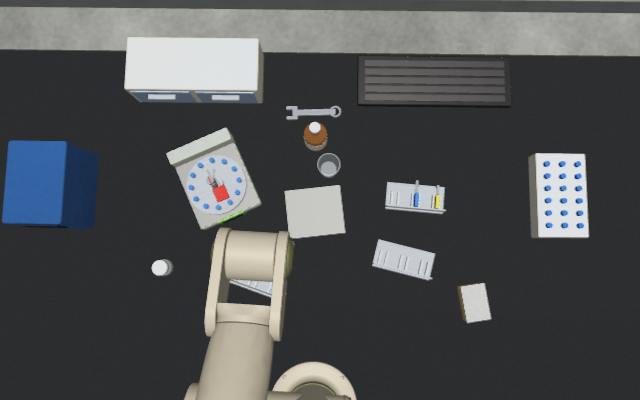

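The final top picture shows the clip at the spindle (215, 188). The blue and yellow pins are still in the rack (416 and 437, 200), and nothing else has changed except the arm.

```bash
python3 -c "
from rig import close_job
print(close_job())"
```

```text
the job is handed in; nothing more can be done
None
```

The R-clip is in the spindle's cross-hole, fully home and released. The job was handed in at about 22 s of the 64 s allowed.

**What I did:** I lifted the red-tabbed clip from the farthest rack and stood it on the mat. I tipped it flat with a finger and took it again across its width. I then pushed its straight leg through the hole until the collar stopped it. With the last 2 mm of commanded push the force rose from about 8 to 16 N and the tool moved only 0.3 mm. After letting go I drew the arm well clear.

**Last checks:**
- **Home:** the fitted seat point lies within about 0.1 mm of the spindle axis along the leg. The same fit put it 2 mm to one side, more than the hole's play allows, so I put that down to the fit.
- **Bent leg:** the pictures show it round the far side of the spindle. I could not measure its spread, and I saw no clear 5 to 12 N ride-over peak in the force readings, which I only took between moves.
- **Steady:** over the 2 s before handing in the clip did not visibly move, and the tool was touching nothing.
- **Other things:** the blue and yellow pins and the other things in view are where they were.

**Not perfect:** on release the clip rolled about 10° (estimates from 4° to 16°) and pitched a few degrees. The measurements disagree on the pitch: about 1° from the outline fit, 5° to 8° from depth. I judged this still roughly level and did not disturb it further.

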